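# Show the frosted end of a notched sample plate to the inspection camera

### The arm

A 7-joint arm with a two-finger parallel gripper is mounted at the origin on the work surface. World frame = base frame: x ahead of the robot, y to its left, z up, the work surface at z = 0. Lengths are in m, angles in rad, forces in N, time in s.
With the tool pointing down it reaches from about 0.425 to 1.025 m from the base axis. Payload 9.4 kg.
Tool frame: the origin (TCP) lies on the centre line of the jaws, within the pads' length; the fingertips stand 11 mm ahead of it and the grasp point (between the pads) lies 8 mm behind it (ctrl.tip_reach is the distance from the TCP to the fingertips, in m); y points along the fingers, x is the direction in which the jaws open and shut, and the axes are right-handed (so a half turn about y gives the same grasp; the last joint's range is limited). The gripper opens to 85 mm and grips with 20 to 120 N. Pads are 22 mm wide; open, the fingers measure 114 mm over their backs; the gripper's body (76 mm by 85 mm) begins 54 mm behind the grasp point. The pads swing forward as they close: fully open they stand 13 mm farther back than shut.
Start: joints at [-1.357, 0.599, -0.003, 1.599, 0.002, 0.943, -0.08], TCP at [0.208, 0.695, 0.213] pointing down, gripper open.
Joint ranges: [-2.57, 2.57], [-0.35, 1.97], [-1.29, 1.29], [0.11, 2.56], [-1.05, 4.19], [0.11, 1.86], [-2.63, 2.63]. Speed limits (rad/s): [2.22, 2.22, 3.01, 3.01, 3.14, 3.14, 3.14].

### API

Orientations are given as a 3x3 rotation matrix whose columns are the frame's x, y, z axes.
In Python, from bench import ctrl gives the robot as it stands.
- The arm moves only by the tool arm_command, never from a script. Its argument "plan" is a list that holds one entry, the list of rows, each a list of 5 numbers: the shift along the tool's x, y, z in cm, then the turn about the tool's y in rad, then the finger opening in cm, from 0 to 8.54. In form: [[[dx, dy, dz, spin, gripper], ...]]. A call has 1 to 8 rows; each row is the pose to reach, as a shift and turn from the pose commanded when the call began, along the tool's axes at that moment; what a row does not reach only later rows make up. A row lasts 1/10 s, in which the tool goes at most 50 mm and 8.59 degrees, less where a joint would pass 70% of its speed; a pose out of reach is approached as far as the arm can. A call with a gripper value outside its range is refused whole. The fingers move at their own pace and stop on an object; the grip force is fixed at half the most. Time passes only in rows, so rows that repeat a pose let the fingers close. It gives the time, the measured TCP pose, the force and the opening at its end, in the units of the state.
- ctrl.observe(): the state, without advancing time (a new reading comes with each control period).
- ctrl.get_image(name): name is "scene" or "side" or "wrist"; returns the picture (400x640x3 uint8, blue, green, red); there is no depth.
- ctrl.camera_model(name): a dict with "fx", "fy", "cx", "cy" (pixels), "extrinsics" (4x4, takes a point from world to camera coordinates). Camera axes: x right, y down, z forward; pixel columns grow to the right and rows downward; lengths in m; the calibration is good to about 2 mm. A picture is of the moment at which its call begins: read the wrist's pose just before it. camera_model takes no time and is no camera call; for the wrist camera it gives the pose at the moment of the call.
- ctrl.job_done(): hands the job in, once; it reports no verdict.
The state is a dict: "time": time; "joint_pos": joint angles; "dq": joint speeds; "joint_torque": joint torques, N m; "ee_pos": TCP position; "orientation": TCP orientation; "wrist_force": force on the tool from outside, world axes, zero at the start; "ft_torque": the same for the moment, N m; "opening": finger opening in m.
Only numpy, scipy, OpenCV 4.12 (cv2) and the standard library are available. Lean on these libraries where they do the work, as an engineer would, in place of code of your own. Each camera call takes 0.05 s, during which the arm holds its last target.

### The job

One of the three metal plates standing in the wooden rack has a small notch cut from an upper corner, which marks its frosted end: draw that plate up out of its slot and hold it up to the inspection camera, frosted label face upward and squarely towards the lens, with the frosted patch (not just the plate) in the middle of the view, about 20 cm in front of the lens. Keep your fingers off the patch, do not touch the camera, and leave the other plates, the jar and the square where they are. Finish while still holding the plate there, steady: do not put it down.

Things in the scene. Friction and masses are not known exactly. Their poses are not given: they have to be found in the camera images.
- sample_centre (a point): Centre of the notched steel plate, 120 mm long (own y), 70 high (own z), 8 thick (own x), 0.4 to 0.6 kg, standing on edge in a rack slot; 35 mm below its top edge. Own +x: normal of the label face (with frosted patch; other face plain). +z: to top edge. +y: to the frosted, notched end. Notch 18 x 18 mm in the upper corner there: top right as you look at the label face.
- frosted_patch (a point): Centre of the frosted patch (pale matt area, the last 35 mm of the label face, full height less the notch): 42.5 mm from sample_centre towards the notched end (own +y), at half height, on the label face (own x = +4 mm). Same axes as sample_centre. The rest of the plate is free to grip by its two faces.
- blank_a_centre (a point): Centre of a plain steel plate of the same size, without notch or frosting, in another slot of the rack. Leave alone.
- blank_b_centre (a point): Centre of the second plain plate, as blank_a. Leave alone.
- rack: Fixed wooden rack, 196 mm (own x) by 100 mm (own y), 35 mm high; origin at its underside centre. Three slots, 10.8 mm wide, 25 deep, run along own y at own x = -60, 0, +60 mm; floors 10 mm above the work surface. Plates stand upright and parallel in them, tops at 80 mm, ends overhanging by about 10 mm; which is in which slot varies.
- view_point (a point): Point in empty air, 191 mm above the work surface, 200 mm straight in front of the lens. Own +x points from here to the lens: 45 degrees upward and, in plan, mostly away from the robot; own y is level; own z points up and back towards the robot. A plate presented squarely, top edge up, has its own axes along these.
- camera_lens (a point): Centre of the lens front, 332 mm above the work surface, of a fixed camera on a stand; looks along own -x and 45 degrees down (own z is vertical). Behind it the grey camera, 70 x 56 x 56 mm with a 40 mm lens barrel, reaches 430 mm up; a 24 mm post stands 70 mm from this point along own +x (in plan), on a 110 x 110 x 16 mm base plate.
- paste_jar: White jar with a steel lid, 60 mm across, 60 mm high, origin at the centre of its underside. Leave alone.
- try_square: Steel try square lying flat: 90 mm dark stock (own y, 20 x 20 mm) with a 130 mm thin blade along own +x; origin under the stock's centre. Leave alone.
Not all that is in view belongs to the job. Leave any orange or yellow look-alike of the part that bears sample_centre alone.

How it is judged:
By the outcome, as a careful person would: the job done as asked, in the order asked, and still so for the second after the job is handed in, while the arm keeps its last pose, push and grip.
It also fails if it takes over 38 s, if anything falls off the work surface, if the arm or the gripper's body presses on something with over 40 N, if the wrist force passes 120 N, or if a joint passes its speed limit or range.

## Working session

There is one attempt and no reset: what is moved stays moved. The work goes in short steps, Python scripts to look and compute and a tool call to move; the robot and the scene stay as the last step left them, time stands still between calls to the robot, and variables do not carry over. Pictures are saved under pics/ and viewed, and the job is handed in when it is done.

Besides the shell and the picture viewer there is one more tool, called after "Emit:" as name([rows], argument=value, ...), one row to a line, values as JSON. arm_command: Moves the arm, as the interface text tells. Its arguments: {"type":"object","properties":{"plan":{"type":"array","items":{"type":"array","items":{"type":"array","items":{"type":"number"}}}}},"required":["plan"]}

```bash
ls; mkdir -p pics
python3 - <<'E'
from bench import ctrl
import cv2,numpy as np
np.set_printoptions(precision=4,suppress=True)
s=ctrl.observe();print(s, ctrl.tip_reach)
for n in("scene","side","wrist"):
    m=ctrl.camera_model(n);print(n,m["fx"],m["fy"],m["cx"],m["cy"]);print(np.array(m["extrinsics"]))
    cv2.imwrite(f"pics/{n}0.png",ctrl.get_image(n))
E
```

```text
pics
{'time': 0.0, 'joint_pos': array([-1.3566,  0.6002, -0.0025,  1.6001,  0.0018,  0.9429, -0.0798]), 'dq': array([ 0.0003, -0.0002,  0.0014, -0.0001, -0.0003,  0.0002, -0.0014]), 'joint_torque': array([  0.0003, -77.6463,   1.5649, -25.799 ,   0.0123,   0.0091,
         0.    ]), 'ee_pos': array([0.2078, 0.6941, 0.2118]), 'orientation': array([[ 0.2867, -0.0003, -0.958 ],
       [ 0.958 , -0.0015,  0.2867],
       [-0.0016, -1.    , -0.0002]]), 'wrist_force': array([ 0.9646,  0.3154, -0.1115]), 'ft_torque': array([-0.0017,  0.0357,  0.0197]), 'opening': 0.08533583552196895} 0.011
scene 407.9845212377981 407.9845212377981 315.4769415441652 200.01928491473743
[[-0.7844  0.6202 -0.0093  0.4012]
 [ 0.4619  0.574  -0.6761 -0.1543]
 [-0.414  -0.5346 -0.7367  1.5989]
 [ 0.      0.      0.      1.    ]]
side 508.17723189956894 508.17723189956894 327.095361116564 200.28890170993074
[[ 0.9859 -0.1668 -0.009  -0.5715]
 [-0.0941 -0.5102 -0.8549  0.2766]
 [ 0.138   0.8437 -0.5187  1.4193]
 [ 0.      0.      0.      1.    ]]
wrist 326.1240568372361 326.1240568372361 314.3213337453355 199.35094989035133
[[ 0.2871  0.9579 -0.0012 -0.7237]
 [ 0.9055 -0.271   0.3265 -0.042 ]
 [ 0.3125 -0.0948 -0.9452  0.3815]
 [ 0.      0.      0.      1.    ]]
```

View pics/scene0.png

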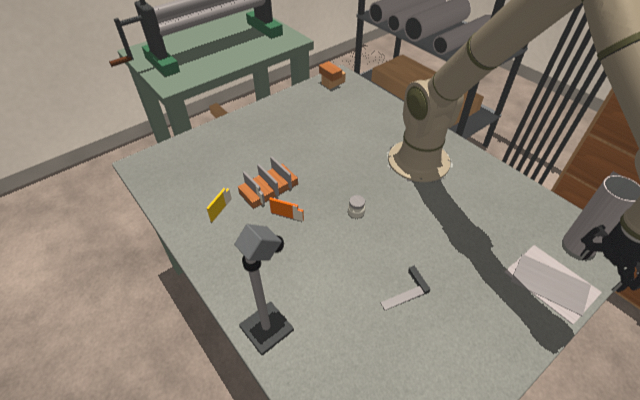

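View pics/side0.png

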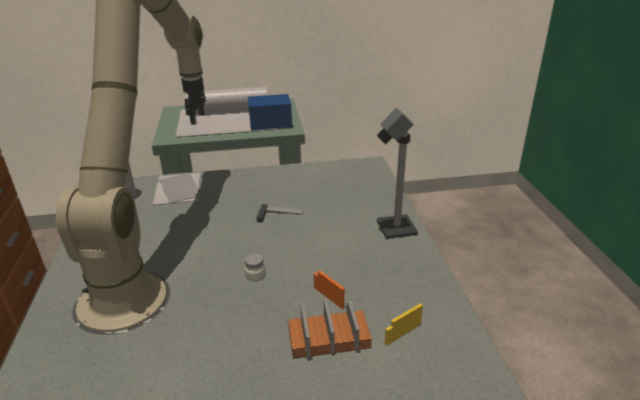

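View pics/wrist0.png

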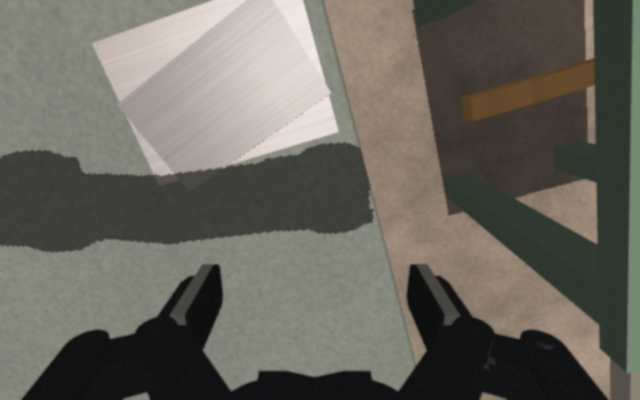

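Run:
```python
import cv2
a=cv2.imread("pics/scene0.png")[145:235,190:320];b=cv2.imread("pics/side0.png")[260:370,270:440]
cv2.imwrite("pics/sc_c.png",cv2.resize(a,None,fx=6,fy=6,interpolation=cv2.INTER_CUBIC))
cv2.imwrite("pics/si_c.png",cv2.resize(b,None,fx=4.7,fy=4.7,interpolation=cv2.INTER_CUBIC))
```

```text
(no output)
```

View pics/sc_c.png

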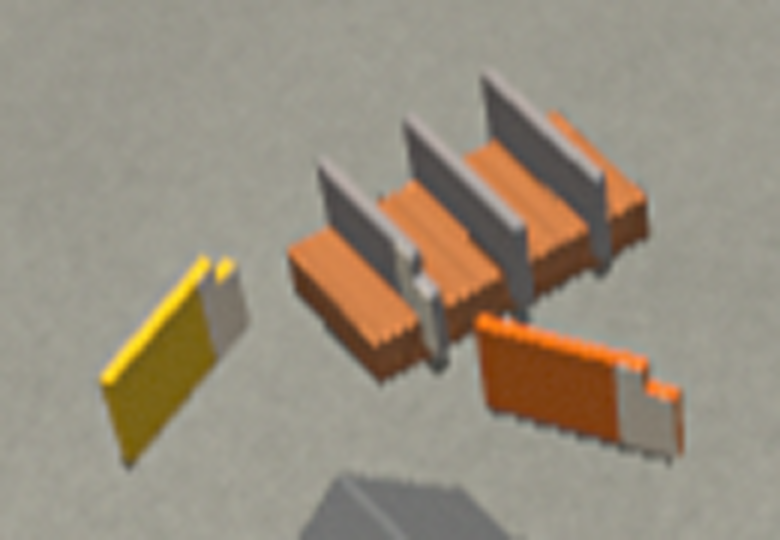

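View pics/si_c.png

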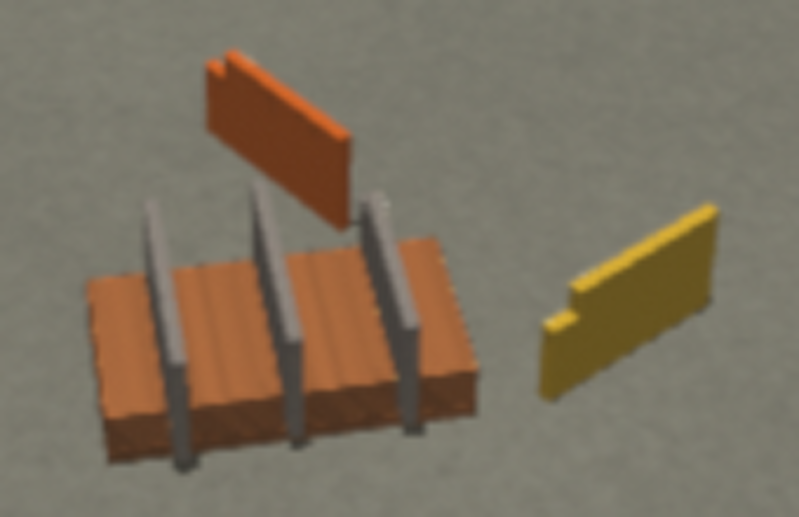

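```bash
cat > h.py <<'E'
import numpy as np
from bench import ctrl
np.set_printoptions(precision=4,suppress=True)
def ray(n,u,v,m=None):
    m=m or ctrl.camera_model(n);E=np.array(m["extrinsics"]);R=E[:3,:3];t=E[:3,3]
    d=R.T@np.array([(u-m["cx"])/m["fx"],(v-m["cy"])/m["fy"],1]);return -R.T@t,d/np.linalg.norm(d)
def onz(n,u,v,z,m=None):
    c,d=ray(n,u,v,m);return c+d*(z-c[2])/d[2]
def tri(obs):
    A=np.zeros((3,3));b=np.zeros(3)
    for o in obs:
        c,d=ray(*o);P=np.eye(3)-np.outer(d,d);A+=P;b+=P@c
    return np.linalg.solve(A,b)
def proj(n,p,m=None):
    m=m or ctrl.camera_model(n);E=np.array(m["extrinsics"]);q=E[:3,:3]@p+E[:3,3];return np.array([m["cx"]+m["fx"]*q[0]/q[2],m["cy"]+m["fy"]*q[1]/q[2]])
E
python3 - <<'E'
from h import *
import cv2
for n,(x,y,w,h),f in(("scene",(225,215,80,150),4),("side",(365,95,65,150),4)):
    cv2.imwrite(f"pics/cam_{n}.png",cv2.resize(cv2.imread(f"pics/{n}0.png")[y:y+h,x:x+w],None,fx=f,fy=f,interpolation=cv2.INTER_CUBIC))
sc=lambda x,y:(190+x/6-.4,145+y/6-.4); si=lambda x,y:(270+x/4.7-.4,260+y/4.7-.4)
for nm,p in dict(Tback=(322,160),Tnotch=(410,258),Mback=(408,122),Mend=(520,228),Nback=(487,75),Nend=(603,180)).items():
    print("scene",nm,onz("scene",*sc(*p),.08))
for nm,p in dict(Tfar=(376,195),Tnear=(411,325),Mfar=(258,185),Mnear=(293,338),Nfar=(152,203),Nnear=(177,360)).items():
    print("side",nm,onz("side",*si(*p),.08))
E
```

```text
scene Tback [ 0.6015 -0.2991  0.08  ]
scene Tnotch [ 0.6051 -0.1978  0.08  ]
scene Mback [ 0.5436 -0.295   0.08  ]
scene Mend [ 0.5424 -0.1784  0.08  ]
scene Nback [ 0.4827 -0.3004  0.08  ]
scene Nend [ 0.4818 -0.1806  0.08  ]
side Tfar [ 0.6037 -0.2044  0.08  ]
side Tnear [ 0.6016 -0.301   0.08  ]
side Mfar [ 0.5423 -0.1854  0.08  ]
side Mnear [ 0.5414 -0.2992  0.08  ]
side Nfar [ 0.4839 -0.1892  0.08  ]
side Nnear [ 0.482  -0.3037  0.08  ]
```

View pics/cam_scene.png

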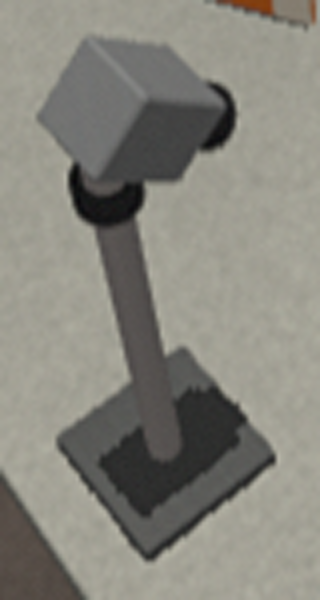

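View pics/cam_side.png

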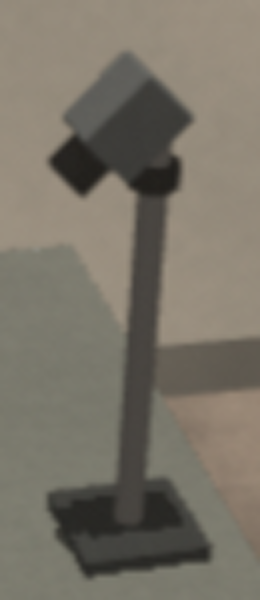

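Run:
```python
from h import *
sc=lambda x,y:(225+x/4-.4,215+y/4-.4); si=lambda x,y:(365+x/4-.4,95+y/4-.4)
L=onz("side",*si(66,178),.332);print("lens side",L, "scene px",(proj("scene",L)-[225,215])*4)
cs=[onz("scene",*sc(*p),.016) for p in((185,348),(275,453),(150,550),(58,440))]
c=np.mean(cs,0);print(cs,c)
e=(cs[1]+cs[0]-cs[2]-cs[3]);print("edge dir",np.degrees(np.arctan2(e[1],e[0])));e=(cs[1]+cs[2]-cs[0]-cs[3]);print("edge dir2",np.degrees(np.arctan2(e[1],e[0])))
cs=[onz("side",*si(*p),.016) for p in((47,492),(165,480),(211,548),(85,565))]
print(cs,np.mean(cs,0))
e=(cs[1]+cs[2]-cs[0]-cs[3]);print(np.degrees(np.arctan2(e[1],e[0])))
d=(c-L)[:2];print(d,np.linalg.norm(d),np.degrees(np.arctan2(d[1],d[0])))
# body triang: box far top corner / barrel mid
print(tri([("side",*si(66,178)),("scene",*sc(222,115))]))
```

```text
lens side [0.7812 0.2016 0.332 ] scene px [203.5378 112.9005]
[array([0.7977, 0.155 , 0.016 ]), array([0.7941, 0.2597, 0.016 ]), array([0.8983, 0.2627, 0.016 ]), array([0.9058, 0.1585, 0.016 ])] [0.849 0.209 0.016]
edge dir -178.24931733170257
edge dir2 93.00341391762346
[array([0.7931, 0.2532, 0.016 ]), array([0.8975, 0.2532, 0.016 ]), array([0.904 , 0.1479, 0.016 ]), array([0.7966, 0.1431, 0.016 ])] [0.8478 0.1994 0.016 ]
1.302720010549796
[0.0678 0.0074] 0.06817510975636354 6.256294879478685
[0.778  0.2062 0.3311]
```

```bash
cat >> h.py <<'E'
def shift(target,az=None):
    s=ctrl.observe();R=np.array(s["orientation"]);d=R.T@(np.array(target)-s["ee_pos"])*100
    out=[d]
    print("t",s["time"],"ee",s["ee_pos"],"shift cm",d)
    x=R[:,0];print("tool x az",np.arctan2(x[1],x[0]),"y dir",R[:,1],"open",s["opening"],"F",s["wrist_force"],"q",s["joint_pos"])
E
python3 -c "
from h import *
shift((.45,.37,.25))"
```

```text
t 0.15 ee [0.2078 0.6942 0.212 ] shift cm [-24.1212  -3.7654 -32.5014]
tool x az 1.2800904959145003 y dir [-0.0002 -0.0012 -1.    ] open 0.08509602623938164 F [-0.3199 -0.0264 -1.115 ] q [-1.3567  0.5999 -0.0025  1.5999  0.0018  0.9429 -0.0798]
```

Emit:
arm_command([
  [[-3,-0.5,-4,0.15,3.5],[-6,-1,-8,0.3,3.5],[-9,-1.5,-12,0.45,3.5],[-12,-2,-16,0.6,3.5],[-15,-2.5,-20,0.75,3.5],[-18,-3,-24,0.9,3.5],[-21,-3.5,-28,1.05,3.5],[-24,-3.8,-32.5,1.2,3.5]],
])

```text
time: 0.95
ee_pos: [0.4474, 0.3742, 0.2508]
orientation: [[0.997, 0.0, -0.074], [0.074, 0.0, 0.997], [0.0, -1.0, 0.0]]
wrist_force: [1.3, 0.5, -0.2]
opening: 0.035
```

```bash
python3 -c "
from h import *
shift((.602,-.07,.25))"
```

```text
t 0.95 ee [0.4474 0.3742 0.2508] shift cm [ 12.1338   0.0614 -45.4441]
tool x az 0.07403867251890707 y dir [ 0.0001  0.0005 -1.    ] open 0.03503652126580265 F [ 1.3335  0.5443 -0.2239] q [-1.0464  0.4009  0.3544  1.9058 -0.1793  0.8651 -0.527 ]
```

Emit:
arm_command([
  [[1.2,0,-4.7,0.06,3.5],[2.4,0,-9.4,0.06,3.5],[3.6,0,-14,0.06,3.5],[5,0,-18.5,0.06,3.5],[7,0,-23,0.06,3.5],[9,0,-27.5,0.06,3.5],[11,0,-32,0.06,3.5],[12,0,-36.5,0.06,3.5]],
])

```text
time: 1.75
ee_pos: [0.5968, 0.0201, 0.2503]
orientation: [[1.0, 0.001, -0.02], [0.02, -0.0, 1.0], [0.001, -1.0, -0.0]]
wrist_force: [1.1, 0.2, 1.3]
opening: 0.0351
```

```bash
python3 -c "
from h import *
shift((.602,-.16,.22))"
```

```text
t 1.75 ee [0.5968 0.0201 0.2503] shift cm [  0.147    3.0282 -18.0128]
tool x az 0.020393925293013742 y dir [ 0.0007 -0.0001 -1.    ] open 0.03506990768339795 F [1.1094 0.2011 1.3416] q [-0.4155  0.4255  0.41    1.8789 -0.215   0.8796  0.1201]
```

Emit:
arm_command([
  [[0,0.6,-4.5,0.02,3.5],[0,1.2,-9,0.02,3.5],[0,1.8,-13.5,0.02,3.5],[0,2.4,-18,0.02,3.5],[0.1,3,-22,0.02,3.5],[0.1,3,-26,0.02,3.5],[0.1,3,-26,0.02,3.5]],
])

```text
time: 2.45
ee_pos: [0.6001, -0.2453, 0.2203]
orientation: [[1.0, -0.0, 0.008], [-0.008, -0.004, 1.0], [-0.0, -1.0, -0.004]]
wrist_force: [-0.4, 0.2, 0.3]
opening: 0.0348
```

Run:
```python
from h import *
import cv2
m=ctrl.camera_model("wrist");im=ctrl.get_image("wrist");cv2.imwrite("pics/w1.png",im)
import json;json.dump({k:(np.array(v).tolist()) for k,v in m.items() if k in("fx","fy","cx","cy","extrinsics")},open("w1.json","w"))
shift((.602,-.24,.053))
print(proj("wrist",np.array([.602,-.3,.08]),m),proj("wrist",np.array([.602,-.18,.08]),m))
```

```text
t 2.5 ee [ 0.6007 -0.2417  0.2201] shift cm [ 0.1395 16.7126  0.1929]
tool x az -0.005132636894410013 y dir [-0.0005 -0.0013 -1.    ] open 0.03486983951536959 F [0.6796 0.6396 0.3324] q [ 0.0293  0.5226  0.4031  1.7974 -0.2564  0.8733  0.545 ]
[317.1804 230.8047] [316.4696 108.1256]
```

View pics/w1.png

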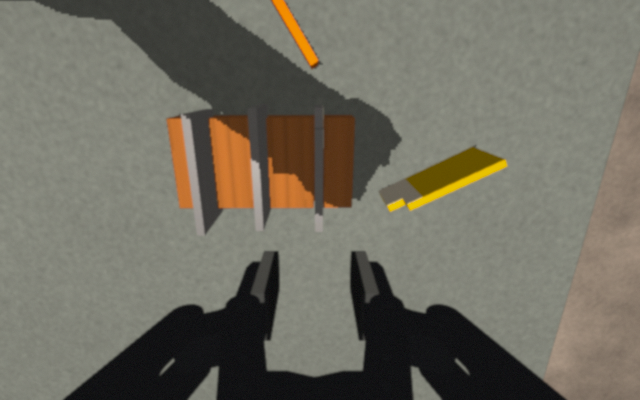

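Run:
```python
import cv2
im=cv2.imread("pics/w1.png")[95:240,270:370]
im=cv2.convertScaleAbs(im,alpha=1.5,beta=10)
cv2.imwrite("pics/w1c.png",cv2.resize(im,None,fx=4,fy=4,interpolation=cv2.INTER_CUBIC))
```

```text
(no output)
```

View pics/w1c.png

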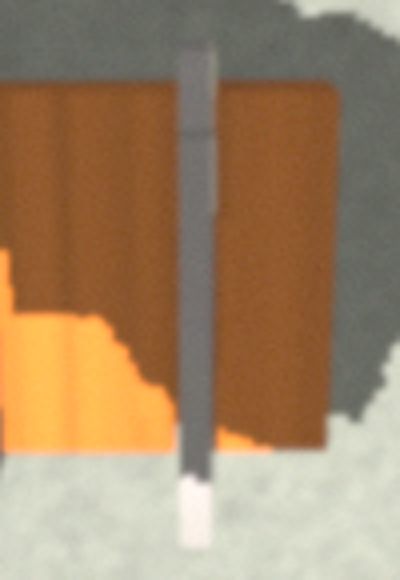

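Run:
```python
from h import *
import json
m=json.load(open("w1.json"))
for u,v,z in((179,548,.08),(212,548,.08),(179,132,.08),(210,132,.08),(179,45,.062),(196,340,.08)):
    print(onz("w",270+u/4-.4,95+v/4-.4,z,m))
m2=ctrl.camera_model("wrist")
for u,v,z in((195,548,.08),(194.5,132,.08)):
    print(onz("w",270+u/4-.4,95+v/4-.4,z,m2))
shift((.6035,-.242,.053))
```

```text
[ 0.5991 -0.3009  0.08  ]
[ 0.6075 -0.3009  0.08  ]
[ 0.6    -0.1971  0.08  ]
[ 0.607  -0.1971  0.08  ]
[ 0.6001 -0.179   0.062 ]
[ 0.6036 -0.2462  0.08  ]
[ 0.6038 -0.2968  0.08  ]
[ 0.6039 -0.1932  0.08  ]
t 2.5 ee [ 0.6007 -0.2417  0.2201] shift cm [ 0.2905 16.7128 -0.0063]
tool x az -0.005132636894410013 y dir [-0.0005 -0.0013 -1.    ] open 0.03486983951536959 F [0.6796 0.6396 0.3324] q [ 0.0293  0.5226  0.4031  1.7974 -0.2564  0.8733  0.545 ]
```

Emit:
arm_command([
  [[5,0,0,0,3.5],[10,0,0,0,3.5],[15,0,0,0,3.5],[20,0,0,0,3.5],[25,0,0,0,3.5],[30,0,0,0,3.5],[35,0,0,0,3.5],[40,0,0,0,3.5]],
])

```text
time: 3.3
ee_pos: [0.9893, -0.2348, 0.2203]
orientation: [[1.0, 0.001, -0.002], [0.002, 0.002, 1.0], [0.001, -1.0, 0.002]]
wrist_force: [1.8, -0.6, 0.7]
opening: 0.0349
```

```bash
python3 -c "
from h import *
shift((.602,-.16,.22))"
```

```text
t 3.3 ee [ 0.9893 -0.2348  0.2203] shift cm [-38.7121   0.0234   7.5542]
tool x az 0.0020364869758219277 y dir [ 0.0007  0.0021 -1.    ] open 0.0348925661842806 F [ 1.8207 -0.6388  0.7362] q [ 0.0938  1.1053  0.3934  0.5399 -0.3521  1.5314  0.2944]
```

Emit:
arm_command([
  [[5,0,0,0,3.5],[10,0,0,0,3.5],[15,0,0,0,3.5],[20,0,0,0,3.5],[25,0,0,0,3.5]],
])

```text
time: 3.8
ee_pos: [1.0006, -0.2277, 0.2607]
orientation: [[0.999, -0.046, 0.007], [-0.008, -0.008, 1.0], [-0.046, -0.999, -0.008]]
wrist_force: [-0.0, -0.1, -0.1]
opening: 0.035
```

```bash
python3 -c "
from h import *
shift((.602,-.16,.22))"
```

```text
t 3.8 ee [ 1.0006 -0.2277  0.2607] shift cm [-39.6759   5.8595   6.5123]
tool x az -0.007617073186672609 y dir [-0.0463 -0.0079 -0.9989] open 0.035024465489403966 F [-0.0155 -0.055  -0.0775] q [ 0.1347  1.2702  1.0882  0.1124 -1.041   1.8609  0.235 ]
```

Emit:
arm_command([
  [[-5,0,0,0,3.5],[-10,0,0,0,3.5],[-15,0,0,0,3.5],[-15,0,0,0,3.5]],
])

```text
time: 4.2
ee_pos: [0.8834, -0.2185, 0.2673]
orientation: [[0.999, -0.041, -0.003], [0.004, 0.011, 1.0], [-0.041, -0.999, 0.011]]
wrist_force: [1.8, -1.1, 0.2]
opening: 0.0348
```

```bash
python3 -c "
from h import *
shift((.602,-.24,.22))"
```

```text
t 4.2 ee [ 0.8834 -0.2185  0.2673] shift cm [-27.9283   5.8726  -2.1045]
tool x az 0.00386215693503049 y dir [-0.0414  0.0107 -0.9991] open 0.03483112371384369 F [ 1.8027 -1.128   0.1971] q [-0.1739  1.0697  1.1675  0.9619 -0.9208  1.6021  0.6848]
```

```bash
cat > kin.py <<'E'
import numpy as np
from scipy.spatial.transform import Rotation as Ro
from scipy.optimize import least_squares
LO=np.array([-2.57,-.35,-1.29,.11,-1.05,.11,-2.63]);HI=np.array([2.57,1.97,1.29,2.56,4.19,1.86,2.63])
def fk(q,L,s):
    # s: signs for q1,q3,q5,q7
    d1,a,b,c,off,e=L
    R=Ro.from_euler('Z',s[0]*q[0]+off);
    R=R*Ro.from_euler('Y',q[1])*Ro.from_euler('Z',s[1]*q[2]);p=np.array([0,0,d1])+R.apply([e,0,a])
    R=R*Ro.from_euler('Y',q[3])*Ro.from_euler('Z',s[2]*q[4]);p=p+R.apply([-e,0,b])
    R=R*Ro.from_euler('Y',q[5]);p=p+R.apply([0,0,c])
    R=R*Ro.from_euler('Z',s[3]*q[6])
    return p,R
E
python3 - <<'E'
from kin import *
import itertools
Q=[[-1.3567,0.5999,-0.0025,1.5999,0.0018,0.9429,-0.0798],[-1.0464,0.4009,0.3544,1.9058,-0.1793,0.8651,-0.527],[-0.4155,0.4255,0.41,1.8789,-0.215,0.8796,0.1201],[0.0293,0.5226,0.4031,1.7974,-0.2564,0.8733,0.545],[0.0938,1.1053,0.3934,0.5399,-0.3521,1.5314,0.2944],[0.1347,1.2702,1.0882,0.1124,-1.041,1.8609,0.235],[-0.1739,1.0697,1.1675,0.9619,-0.9208,1.6021,0.6848]]
P=np.array([[.2078,.6942,.212],[.4474,.3742,.2508],[.5968,.0201,.2503],[.6007,-.2417,.2201],[.9893,-.2348,.2203],[1.0006,-.2277,.2607],[.8834,-.2185,.2673]])
best=[]
for s in itertools.product((1,-1),repeat=3):
    s=s+(1,)
    f=lambda L:np.ravel([fk(q,L,s)[0]-p for q,p in zip(Q,P)])
    for o in(0,1.5,3):
        r=least_squares(f,[.36,.42,.4,.3,o,0]);best.append((r.cost,s,r.x))
best.sort(key=lambda t:t[0])
for b in best[:3]:print(b[0],b[1],b[2].round(4))
c,s,L=best[0]
for q in Q: 
    for t in(1,-1):
        print(t,fk(q,L,s[:3]+(t,))[1].as_matrix().round(3).tolist())
E
```

```text
0.0009900172984969478 (-1, -1, -1, 1) [ 2.833e-01  6.357e-01  4.543e-01  3.241e-01 -5.740e-02  2.000e-04]
0.0009900172984984236 (-1, -1, -1, 1) [ 2.833e-01  6.357e-01  4.543e-01  3.241e-01 -5.740e-02  2.000e-04]
0.0010734006057866244 (-1, -1, 1, 1) [-3.430e-02  6.259e-01  4.516e-01  4.000e-04 -5.790e-02  4.300e-03]
1 [[-0.187, -0.982, -0.0], [-0.982, 0.187, -0.001], [0.001, 0.0, -1.0]]
-1 [[-0.341, -0.94, -0.0], [-0.94, 0.341, -0.001], [0.001, -0.0, -1.0]]
1 [[-0.48, -0.878, 0.0], [-0.878, 0.48, 0.0], [-0.0, 0.0, -1.0]]
-1 [[-1.0, -0.017, 0.0], [-0.017, 1.0, 0.0], [-0.0, 0.0, -1.0]]
1 [[-0.962, 0.274, 0.001], [0.274, 0.962, -0.0], [-0.001, 0.0, -1.0]]
-1 [[-0.999, 0.037, 0.001], [0.037, 0.999, -0.0], [-0.001, -0.0, -1.0]]
1 [[-0.406, 0.914, -0.001], [0.914, 0.406, -0.001], [-0.001, -0.001, -1.0]]
-1 [[-0.998, 0.062, -0.001], [0.062, 0.998, -0.001], [0.0, -0.001, -1.0]]
1 [[-0.8, 0.601, 0.001], [0.601, 0.8, 0.002], [0.001, 0.002, -1.0]]
-1 [[-0.998, 0.055, 0.001], [0.055, 0.998, 0.002], [-0.001, 0.002, -1.0]]
1 [[-0.859, 0.509, -0.047], [0.51, 0.86, -0.005], [0.037, -0.028, -0.999]]
-1 [[-0.997, 0.065, -0.047], [0.065, 0.998, -0.005], [0.046, -0.008, -0.999]]
1 [[-0.146, 0.988, -0.041], [0.989, 0.147, 0.013], [0.019, -0.038, -0.999]]
-1 [[-0.998, 0.054, -0.041], [0.054, 0.998, 0.013], [0.041, 0.011, -0.999]]
```

```bash
cat > kin.py <<'E'
import numpy as np
from scipy.spatial.transform import Rotation as Ro
from scipy.optimize import least_squares
LO=np.array([-2.57,-.35,-1.29,.11,-1.05,.11,-2.63]);HI=np.array([2.57,1.97,1.29,2.56,4.19,1.86,2.63])
def fk(q,L):
    d1,a,b,c,y1,y2,y3,x1,x2,x3,x0=L
    R=Ro.from_euler('Z',-q[0]);p=R.apply([x0,0,d1])
    R=R*Ro.from_euler('Y',q[1])*Ro.from_euler('Z',-q[2]);p=p+R.apply([x1,y1,a])
    R=R*Ro.from_euler('Y',q[3])*Ro.from_euler('Z',-q[4]);p=p+R.apply([x2,y2,b])
    R=R*Ro.from_euler('Y',q[5]);p=p+R.apply([x3,y3,c])
    R=R*Ro.from_euler('Z',-q[6])
    M=R.as_matrix()   # tool: x=-M x, y=M z, z = x cross y
    x=-M[:,0];y=M[:,2];return p,np.c_[x,y,np.cross(x,y)]
Q=[[-1.3567,0.5999,-0.0025,1.5999,0.0018,0.9429,-0.0798],[-1.0464,0.4009,0.3544,1.9058,-0.1793,0.8651,-0.527],[-0.4155,0.4255,0.41,1.8789,-0.215,0.8796,0.1201],[0.0293,0.5226,0.4031,1.7974,-0.2564,0.8733,0.545],[0.0938,1.1053,0.3934,0.5399,-0.3521,1.5314,0.2944],[0.1347,1.2702,1.0882,0.1124,-1.041,1.8609,0.235],[-0.1739,1.0697,1.1675,0.9619,-0.9208,1.6021,0.6848]]
P=np.array([[.2078,.6942,.212],[.4474,.3742,.2508],[.5968,.0201,.2503],[.6007,-.2417,.2201],[.9893,-.2348,.2203],[1.0006,-.2277,.2607],[.8834,-.2185,.2673]])
f=lambda L:np.r_[np.ravel([fk(q,L)[0]-p for q,p in zip(Q,P)]),1e-3*(L-[.3,.63,.45,.3]+0 if 0 else 1e-3*L)]
r=least_squares(f,[.3,.63,.45,.32,0,0,0,0,0,0,0]);L=r.x
if __name__=="__main__":
    print(r.x.round(4),r.fun[:21].round(4));print(fk(Q[-1],L)[1].round(3))
E
python3 kin.py
```

```text
[ 0.0058  0.6502  0.438   0.074  -0.0341 -0.5816  0.5619  0.0109 -0.0062
 -0.0009 -0.0022] [-0.0007  0.0106 -0.0024 -0.001  -0.0004  0.001  -0.0029 -0.0003  0.001
 -0.0025  0.0014  0.0003 -0.0031  0.     -0.005   0.006   0.001   0.0012
 -0.007   0.0007  0.0039]
[[ 0.999 -0.041 -0.003]
 [ 0.004  0.011  1.   ]
 [-0.041 -0.999  0.011]]
```

```bash
cat > sim.py <<'E'
from kin import *
LL=np.array([.283,.636,.454,.324,0,0,0,0,0,0,0])
def ik(p,R,q0,w=.3,post=1e-3):
    def g(q):
        pp,RR=fk(q,LL);return np.r_[pp-p,w*Ro.from_matrix(R@RR.T).as_rotvec(),post*(q-q0)]
    return least_squares(g,np.clip(q0,LO+1e-4,HI-1e-4),bounds=(LO,HI)).x
def err(q,p,R):
    pp,RR=fk(q,LL);return np.linalg.norm(pp-p),np.degrees(Ro.from_matrix(R@RR.T).magnitude())
E
python3 - <<'E'
from sim import *
np.set_printoptions(precision=3,suppress=True)
q=np.array([0.0293,0.5226,0.4031,1.7974,-0.2564,0.8733,0.545])
yaw=np.radians(2);d=np.array([np.cos(yaw),np.sin(yaw),0]);z=np.array([0,0,1.])
n=(d+z)/2**.5;y=(d-z)/2**.5;R=np.c_[n,y,np.cross(n,y)]
p=np.array([.65,.155,.19])
best=None
for k in range(8):
    q0=q+np.random.default_rng(k).normal(0,.3,7) 
    qq=ik(p,R,q0);e=err(qq,p,R);print("view",qq,e)
# push up
for w in(.1,.3,1):
    qq=q.copy();pp,RR=fk(qq,LL)
    for i in range(14):
        pp,RR=fk(qq,LL);qq=ik(pp-RR[:,1]*.05,RR,qq,w)
    pp,RR=fk(qq,LL);print(w,qq,pp,RR[:,0],RR[:,1])
E
```

```text
view [-0.857  0.505  0.694  2.128 -1.05   0.11   0.711] (np.float64(0.029495503306077062), np.float64(12.218641778452179))
view [-0.857  0.505  0.694  2.128 -1.05   0.11   0.711] (np.float64(0.029495305426277766), np.float64(12.218659129575817))
view [ 0.443  0.838 -1.23   2.32   2.062  1.093 -2.09 ] (np.float64(1.0977574634183072e-05), np.float64(0.0045937230023804345))
view [-0.857  0.505  0.694  2.128 -1.05   0.11   0.711] (np.float64(0.02949545579509511), np.float64(12.218646094139837))
view [-0.857  0.505  0.694  2.128 -1.05   0.11   0.711] (np.float64(0.02949602576925129), np.float64(12.218595613371352))
view [ 0.377  0.733 -1.071  2.32   2.103  0.952 -2.183] (np.float64(1.1584453064846756e-05), np.float64(0.005287722613427846))
view [ 0.463  0.884 -1.29   2.32   2.05   1.152 -2.056] (np.float64(9.415517169813434e-06), np.float64(0.004394724291049288))
view [-0.857  0.505  0.694  2.128 -1.05   0.11   0.711] (np.float64(0.029495297069365857), np.float64(12.218659936450065))
0.1 [0.295 0.199 0.008 0.665 0.    1.86  0.298] [ 0.575 -0.179  0.905] [0.922 0.02  0.387] [ 0.387 -0.123 -0.914]
0.3 [0.296 0.197 0.007 0.767 0.    1.86  0.298] [ 0.572 -0.178  0.858] [0.954 0.01  0.298] [ 0.298 -0.095 -0.95 ]
1 [0.297 0.22  0.007 0.977 0.    1.86  0.298] [ 0.562 -0.175  0.746] [ 0.997 -0.004  0.08 ] [ 0.08  -0.027 -0.996]
```

```bash
cat >> sim.py <<'E'
yaw=np.radians(2);D=np.array([np.cos(yaw),np.sin(yaw),0]);Z=np.array([0,0,1.])
N=(D+Z)/2**.5;LAT=np.cross(Z,D);VP=np.array([.637,.1975,.191])
OFF=np.array([.004,.008,.0445])
def viewpose(phi,flip=1):
    y=np.cos(phi)*(D-Z)/2**.5+np.sin(phi)*LAT;x=N*flip;R=np.c_[x,y,np.cross(x,y)]
    o=OFF*[flip,1,flip]
    return VP-R@o,R
E
python3 - <<'E'
from sim import *
np.set_printoptions(precision=2,suppress=True)
q=np.array([-.4,0.5226,0.2,1.7974,-0.2564,0.8733,0.545])
rng=np.random.default_rng(0)
for ph in range(-105,106,15):
    p,R=viewpose(np.radians(ph));sol=[]
    for k in range(14):
        q0=q+rng.normal(0,.5,7);qq=ik(p,R,q0,post=1e-4);e=err(qq,p,R)
        if e[0]<.002 and e[1]<.5 and abs(qq[4])<1.04 :sol.append((np.min(np.r_[qq-LO,HI-qq]),qq))
    if sol:
        b=max(sol,key=lambda t:t[0]);print(ph,b[0].round(2),b[1],R[:,1])
    else: print(ph,"none")
E
```

```text
-105 0.19 [-1.17  1.46  1.09  1.37  0.37  1.67 -1.23] [-0.15 -0.97  0.18]
-90 0.32 [-1.22  1.29  0.97  1.53  0.44  1.44 -1.35] [ 0.03 -1.   -0.  ]
-75 0.3 [-0.87  0.92  0.18  1.7   0.94  1.56 -1.85] [ 0.22 -0.96 -0.18]
-60 0.63 [-0.96  0.81  0.31  1.87  0.99  1.23 -1.85] [ 0.38 -0.85 -0.35]
-45 0.12 [-1.42  1.02  1.17  2.03  0.32  0.47 -1.17] [ 0.52 -0.69 -0.5 ]
-30 0.03 [-1.42  0.96  1.26  2.17 -0.49  0.14 -0.28] [ 0.63 -0.48 -0.61]
-15 none
0 none
15 none
30 none
45 none
60 0.0 [ 0.92  1.29 -1.26  2.1  -0.5   0.11  1.3 ] [ 0.32  0.88 -0.35]
75 0.03 [ 0.76  1.17 -0.89  1.94 -1.02  0.7   1.84] [ 0.15  0.97 -0.18]
90 0.18 [ 0.7   1.28 -0.85  1.78 -0.87  0.99  1.74] [-0.03  1.   -0.  ]
105 0.35 [ 0.66  1.44 -0.93  1.61 -0.7   1.2   1.61] [-0.22  0.96  0.18]
```

Run:
```python
from sim import *
np.set_printoptions(precision=2,suppress=True)
q=np.array([-.6,0.8,0.2,1.9,0.8,0.9,-.7])
rng=np.random.default_rng(0)
for ph in range(-75,1,15):
    p,R=viewpose(np.radians(ph));sol=[]
    for k in range(30):
        q0=q+rng.normal(0,.7,7);qq=ik(p,R,q0,post=1e-4);e=err(qq,p,R)
        if e[0]<.002 and e[1]<.5:sol.append((np.min(np.r_[qq-LO,HI-qq]),qq))
    sol.sort(key=lambda t:-t[0])
    for b in sol[:6:2]:print(ph,b[0].round(2),b[1])
```

```text
-75 0.58 [-1.16  1.04  0.7   1.7   0.68  1.28 -1.59]
-75 0.55 [-1.14  1.02  0.65  1.7   0.71  1.31 -1.62]
-75 0.54 [-1.13  1.01  0.63  1.7   0.72  1.32 -1.63]
-60 0.69 [-1.06  0.83  0.46  1.87  0.92  1.14 -1.79]
-60 0.69 [-1.11  0.86  0.54  1.87  0.88  1.1  -1.75]
-60 0.63 [-0.96  0.81  0.3   1.87  0.99  1.23 -1.86]
-45 0.53 [-0.84  0.67  0.15  2.03  1.21  1.05 -1.99]
-45 0.53 [-0.54  0.68 -0.27  2.03  1.32  1.3  -2.07]
-45 0.53 [-1.12  0.74  0.58  2.03  1.04  0.8  -1.84]
-30 0.39 [-0.77  0.56  0.15  2.17  1.47  0.79 -2.14]
-30 0.39 [-0.72  0.56  0.09  2.17  1.48  0.82 -2.14]
-30 0.39 [-0.7   0.56  0.07  2.17  1.49  0.84 -2.14]
-15 0.27 [-0.33  0.5  -0.27  2.29  1.88  0.75 -2.34]
-15 0.27 [-0.37  0.49 -0.21  2.29  1.88  0.72 -2.35]
-15 0.27 [-0.36  0.49 -0.22  2.29  1.88  0.73 -2.35]
0 0.2 [ 0.18  0.56 -0.74  2.36  2.23  0.74 -2.41]
0 0.2 [ 0.21  0.57 -0.78  2.36  2.21  0.76 -2.39]
0 0.2 [ 0.28  0.62 -0.89  2.36  2.17  0.83 -2.32]
```

Run:
```python
from sim import *
np.set_printoptions(precision=3,suppress=True)
q=np.array([0.0938,1.1053,0.3934,0.5399,-0.3521,1.5314,0.2944])
p0,R0=fk(q,LL);print(p0)
for w in(.1,.3,.5,1,2):
    qq=q
    for k in range(1,6):qq=ik(p0+R0[:,0]*.05*k,R0,qq,w)
    p,R=fk(qq,LL);print(w,qq,p-p0,R[:,1])
print("real q [.135 1.27 1.088 .112 -1.041 1.861 .235], dp .0113 .0071 .0404, y -.046 -.008 -.999")
```

```text
[ 1.    -0.183  0.227]
0.1 [ 0.129  1.333  0.376  0.11  -0.385  1.128  0.173] [ 0.231  0.003 -0.004] [ 0.541 -0.077 -0.837]
0.3 [ 0.128  1.316  0.377  0.11  -0.379  1.386  0.171] [ 0.159  0.014 -0.02 ] [ 0.328 -0.046 -0.943]
0.5 [ 0.128  1.314  0.378  0.11  -0.376  1.539  0.171] [ 0.111  0.021 -0.03 ] [ 0.184 -0.025 -0.983]
1 [ 0.128  1.317  0.376  0.11  -0.372  1.663  0.171] [ 0.072  0.027 -0.039] [ 0.059 -0.006 -0.998]
2 [ 0.128  1.319  0.379  0.11  -0.374  1.705  0.171] [ 0.058  0.029 -0.041] [ 0.016 -0.    -1.   ]
real q [.135 1.27 1.088 .112 -1.041 1.861 .235], dp .0113 .0071 .0404, y -.046 -.008 -.999
```

```bash
cat >> sim.py <<'E'
def jac(q):
    J=np.zeros((6,7));p,R=fk(q,LL)
    for i in range(7):
        d=q.copy();d[i]+=1e-5;p2,R2=fk(d,LL);J[:3,i]=(p2-p)/1e-5;J[3:,i]=Ro.from_matrix(R2@R.T).as_rotvec()/1e-5
    return J
def dls(q,p,R,it=20,lam=.05,w=1.,post=None):
    q=q.copy()
    for _ in range(it):
        pp,RR=fk(q,LL);e=np.r_[p-pp,w*Ro.from_matrix(R@RR.T).as_rotvec()]
        J=jac(q);J[3:]*=w
        dq=J.T@np.linalg.solve(J@J.T+lam**2*np.eye(6),e)
        q=np.clip(q+np.clip(dq,-.2,.2),LO,HI)
    return q
E
python3 - <<'E'
from sim import *
np.set_printoptions(precision=3,suppress=True)
q=np.array([0.0938,1.1053,0.3934,0.5399,-0.3521,1.5314,0.2944])
p0,R0=fk(q,LL)
for it in(1,5,30):
  for lam in(.02,.05,.1):
   for w in(.3,1):
    qq=q
    for k in range(1,6):qq=dls(qq,p0+R0[:,0]*.05*k,R0,it,lam,w)
    p,R=fk(qq,LL);print(it,lam,w,qq,p-p0,R[:,1])
print("real q [.135 1.27 1.088 .112 -1.041 1.861 .235], dp .0113 .0071 .0404, y -.046 -.008 -.999")
E
```

```text
1 0.02 0.3 [ 0.275  1.795  0.347  0.11  -0.378  1.86  -0.263] [-0.171 -0.054 -0.496] [-0.544  0.197 -0.815]
1 0.02 1 [ 0.184  1.638  0.363  0.11  -0.348  1.86  -0.175] [-0.082 -0.006 -0.354] [-0.437  0.079 -0.896]
1 0.05 0.3 [ 0.225  1.561  0.351  0.11  -0.41   1.86  -0.05 ] [-0.056 -0.027 -0.279] [-0.346  0.15  -0.926]
1 0.05 1 [ 0.254  1.677  0.341  0.11  -0.398  1.86  -0.12 ] [-0.107 -0.043 -0.389] [-0.444  0.184 -0.877]
1 0.1 0.3 [ 0.165  1.402  0.377  0.11  -0.388  1.564  0.11 ] [ 0.086 -0.012 -0.13 ] [ 0.075  0.001 -0.997]
1 0.1 1 [ 0.182  1.455  0.36   0.11  -0.393  1.86   0.06 ] [-0.02  -0.    -0.176] [-0.259  0.092 -0.961]
5 0.02 0.3 [ 0.347  1.818  0.267  0.11  -0.325  1.86  -0.252] [-0.199 -0.098 -0.516] [-0.54   0.264 -0.799]
5 0.02 1 [ 0.376  1.714  0.172  0.11  -0.304  1.86  -0.147] [-0.147 -0.116 -0.422] [-0.426  0.31  -0.85 ]
5 0.05 0.3 [ 0.216  1.547  0.347  0.11  -0.389  1.86  -0.042] [-0.051 -0.025 -0.266] [-0.339  0.128 -0.932]
5 0.05 1 [ 0.238  1.668  0.3    0.11  -0.333  1.86  -0.07 ] [-0.102 -0.036 -0.382] [-0.447  0.153 -0.881]
5 0.1 0.3 [ 0.163  1.399  0.377 
[... 216 characters left out ...]
.11  -0.058  1.86   0.069] [-0.159  0.025 -0.503] [-0.576  0.123 -0.808]
30 0.02 1 [ 0.173  1.865  0.025  0.11  -0.03   1.86   0.103] [-0.194  0.043 -0.556] [-0.629  0.115 -0.769]
30 0.05 0.3 [ 0.203  1.547  0.285  0.11  -0.319  1.86  -0.008] [-0.049 -0.012 -0.267] [-0.345  0.115 -0.932]
30 0.05 1 [ 0.156  1.525  0.114  0.11  -0.123  1.86   0.078] [-0.036  0.03  -0.248] [-0.339  0.066 -0.938]
30 0.1 0.3 [ 0.163  1.399  0.376  0.11  -0.384  1.562  0.109] [ 0.087 -0.011 -0.126] [ 0.08  -0.003 -0.997]
30 0.1 1 [ 0.176  1.451  0.318  0.11  -0.341  1.86   0.067] [-0.019  0.004 -0.173] [-0.26   0.08  -0.962]
real q [.135 1.27 1.088 .112 -1.041 1.861 .235], dp .0113 .0071 .0404, y -.046 -.008 -.999
```

```bash
python3 -c "
from h import *
shift((.6045,-.242,.14))
shift((.6045,-.242,.055))"
```

```text
t 4.2 ee [ 0.8834 -0.2185  0.2673] shift cm [-27.3481  13.8528  -2.3923]
tool x az 0.00386215693503049 y dir [-0.0414  0.0107 -0.9991] open 0.03483112371384369 F [ 1.8027 -1.128   0.1971] q [-0.1739  1.0697  1.1675  0.9619 -0.9208  1.6021  0.6848]
t 4.2 ee [ 0.8834 -0.2185  0.2673] shift cm [-26.9962  22.345   -2.4847]
tool x az 0.00386215693503049 y dir [-0.0414  0.0107 -0.9991] open 0.03483112371384369 F [ 1.8027 -1.128   0.1971] q [-0.1739  1.0697  1.1675  0.9619 -0.9208  1.6021  0.6848]
```

Emit:
arm_command([
  [[-4.5,1.5,-0.5,0,3.5],[-9,3,-1,0,3.5],[-13.5,5,-1.5,0,3.5],[-18,7,-2,0,3.5],[-22.5,9,-2.4,0,3.5],[-27.3,10.5,-2.4,0,3.5],[-27.3,13.8,-2.4,0,3.5],[-27.3,13.8,-2.4,0,3.5]],
])

```text
time: 5.0
ee_pos: [0.6045, -0.2408, 0.1386]
orientation: [[0.999, -0.045, -0.0], [0.001, 0.014, 1.0], [-0.045, -0.999, 0.014]]
wrist_force: [1.2, 0.7, -1.3]
opening: 0.0351
```

Run:
```python
from h import *
import cv2
m=ctrl.camera_model("wrist");cv2.imwrite("pics/w2.png",ctrl.get_image("wrist"))
shift((.6045,-.242,.055))
for p in([.6036,-.3,.08],[.6036,-.18,.062]): print(proj("wrist",np.array(p),m))
```

```text
t 5.05 ee [ 0.6061 -0.2422  0.1407] shift cm [ 0.2056  8.5647 -0.0739]
tool x az 0.0018128153295847312 y dir [-0.0429  0.0112 -0.999 ] open 0.03500142684747804 F [ 1.0279 -0.7465 -0.2499] q [-0.3242  0.924   1.1588  1.8404 -0.9341  1.1087  1.2068]
[317.2478 281.8263]
[318.7296 122.1882]
```

View pics/w2.png

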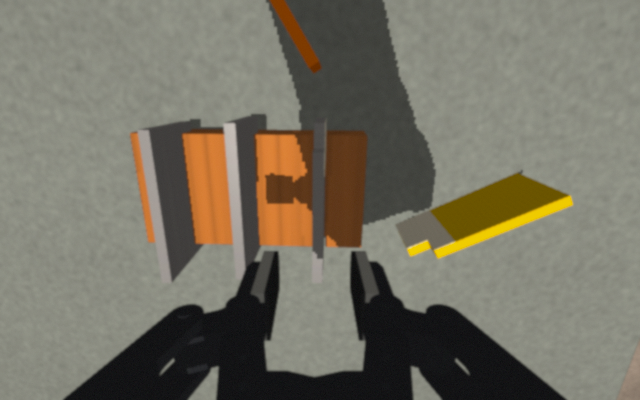

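Emit:
arm_command([
  [[0.1,3.5,0,0,3.5],[0.2,6.5,0,0,3.5],[0.2,8.4,0,0,3.5],[0.2,8.6,0,0,3.5],[0.2,8.6,0,0,2],[0.2,8.6,0,0,0.8],[0.2,8.6,0,0,0.2],[0.2,8.6,0,0,0]],
])

```text
time: 5.85
ee_pos: [0.6051, -0.2454, 0.058]
orientation: [[0.999, -0.039, 0.001], [-0.001, 0.006, 1.0], [-0.039, -0.999, 0.006]]
wrist_force: [-0.2, 1.4, 7.0]
opening: 0.0051
```

Emit:
arm_command([
  [[0,0,0,0,0],[0,0,0,0,0]],
])

```text
time: 6.05
ee_pos: [0.6051, -0.2454, 0.058]
orientation: [[0.999, -0.039, 0.001], [-0.001, 0.006, 1.0], [-0.039, -0.999, 0.006]]
wrist_force: [-1.1, 1.1, 7.3]
opening: 0.005
```

Run:
```python
from h import *
import cv2
a=ctrl.get_image("side");shift((.6045,-.242,.20))
cv2.imwrite("pics/s2.png",cv2.resize(a[240:370,250:440],None,fx=4,fy=4,interpolation=cv2.INTER_CUBIC))
```

```text
t 6.1 ee [ 0.6051 -0.2454  0.058 ] shift cm [ -0.6084 -14.1863   0.4284]
tool x az -0.0009161084520024369 y dir [-0.0386  0.0064 -0.9992] open 0.0057205054529224355 F [-0.1867  1.1985  6.846 ] q [-0.2616  0.9727  1.0078  1.8897 -1.0118  0.9509  1.2501]
```

View pics/s2.png

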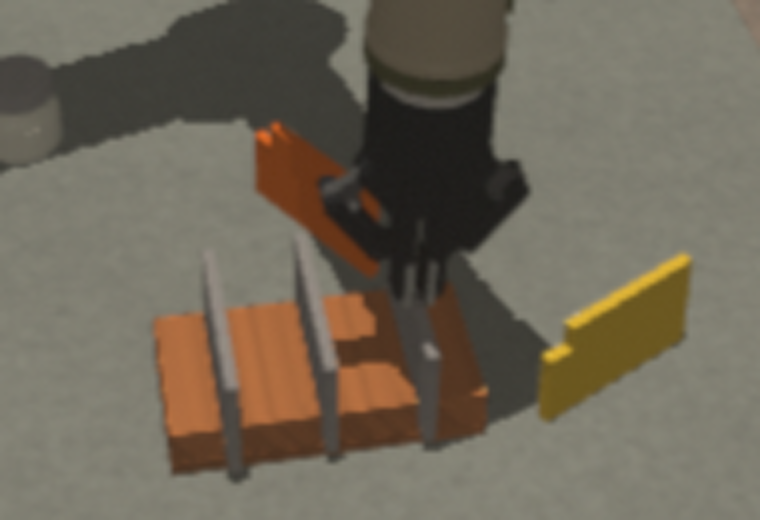

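Emit:
arm_command([
  [[-0.05,-1,0,0,0],[-0.12,-3,0,0,0],[-0.25,-6,0,0,0],[-0.4,-10,0.1,0,0],[-0.6,-14,0.2,0,0],[-0.8,-19,0.3,0,0],[-1,-24,0.3,0,0]],
])

```text
time: 6.8
ee_pos: [0.6029, -0.2436, 0.2993]
orientation: [[0.999, -0.042, 0.003], [-0.002, 0.006, 1.0], [-0.042, -0.999, 0.006]]
wrist_force: [1.2, 0.6, -4.2]
opening: 0.0046
```

Run:
```python
from h import *
import cv2
a=ctrl.get_image("side");shift((.6045,-.242,.20))
cv2.imwrite("pics/s3.png",a)
```

```text
t 6.85 ee [ 0.6045 -0.2472  0.3083] shift cm [ 0.3499 10.8292  0.5015]
tool x az -0.0036754231139397246 y dir [-0.0327  0.0014 -0.9995] open 0.005293619393063472 F [ 1.722  -4.8499  3.545 ] q [-0.3707  0.7225  1.2372  1.6819 -0.6855  1.2862  1.0084]
```

View pics/s3.png

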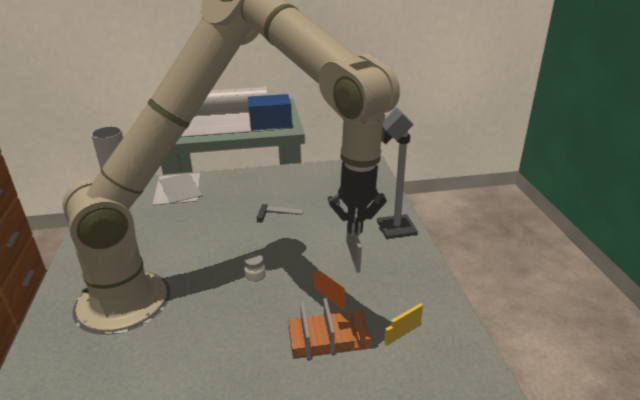

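Emit:
arm_command([
  [[0,-5,0,0,0],[0,-10,0,0,0],[0,-15,0,0,0],[0,-20,0,0,0],[0,-25,0,0,0],[0,-30,0,0,0],[0,-35,0,0,0],[0,-40,0,0,0]],
])

```text
time: 7.65
ee_pos: [0.6184, -0.2533, 0.6086]
orientation: [[0.997, -0.077, 0.005], [-0.003, 0.025, 1.0], [-0.077, -0.997, 0.025]]
wrist_force: [1.5, -1.4, -8.0]
opening: 0.0052
```

```bash
python3 -c "
from h import *
shift((.6045,-.242,.9))"
```

```text
t 7.65 ee [ 0.6184 -0.2533  0.6086] shift cm [ -3.6421 -28.9092   1.8476]
tool x az -0.0026316824720021047 y dir [-0.0773  0.0253 -0.9967] open 0.005240213555933573 F [ 1.5169 -1.42   -7.982 ] q [-0.0913  0.4768  0.8034  1.0199 -0.321   1.8441  0.5855]
```

Emit:
arm_command([
  [[0,-5,0,0,0],[0,-10,0,0,0],[0,-15,0,0,0],[0,-20,0,0,0]],
])

```text
time: 8.05
ee_pos: [0.6137, -0.2327, 0.6693]
orientation: [[1.0, 0.003, -0.023], [0.023, 0.018, 1.0], [0.004, -1.0, 0.018]]
wrist_force: [4.0, 3.7, -7.0]
opening: 0.0048
```

```bash
python3 -c "
from h import *
shift((.6045,-.242,.9))"
```

```text
t 8.05 ee [ 0.6137 -0.2327  0.6693] shift cm [ -0.8552 -23.0846  -0.4881]
tool x az 0.02289785767386286 y dir [ 0.0032  0.0182 -0.9998] open 0.00475227144172858 F [ 4.0297  3.6684 -6.9748] q [ 0.1135  0.3712  0.3242  0.9287 -0.1396  1.8612  0.4003]
```

Emit:
arm_command([
  [[0,-5,0,0,0],[0,-10,0,0,0],[0,-15,0,0,0],[0,-20,0,0,0],[0,-25,0,0,0],[0,-30,0,0,0]],
])

```text
time: 8.65
ee_pos: [0.5491, -0.1849, 0.8075]
orientation: [[0.975, 0.22, 0.008], [0.012, -0.092, 0.996], [0.22, -0.971, -0.092]]
wrist_force: [0.9, -3.7, -7.2]
opening: 0.005
```

```bash
python3 -c "
from h import *
shift((.6045,-.242,.9))"
```

```text
t 8.65 ee [ 0.5491 -0.1849  0.8075] shift cm [ 7.3694 -7.2403 -6.4935]
tool x az 0.012587651387457726 y dir [ 0.2203 -0.092  -0.9711] open 0.005043159869849568 F [ 0.8503 -3.7165 -7.1654] q [ 0.2595  0.1759 -0.0887  0.868   0.071   1.8622  0.2044]
```

Emit:
arm_command([
  [[0,-5,0,0,0],[0,-10,0,0,0],[0,-15,0,0,0],[0,-20,0,0,0],[0,-25,0,0,0],[0,-30,0,0,0]],
])

```text
time: 9.25
ee_pos: [0.5047, -0.1721, 0.8479]
orientation: [[0.961, 0.277, 0.022], [0.01, -0.114, 0.993], [0.278, -0.954, -0.112]]
wrist_force: [-0.4, 0.3, -4.9]
opening: 0.0048
```

```bash
cat >> h.py <<'E'
yaw=np.radians(2);N=np.array([np.cos(yaw),np.sin(yaw),1])/2**.5
VP=np.array([.637,.1975,.191])
def stat():
    s=ctrl.observe();R=np.array(s["orientation"]);y=R[:,1]
    print("y.n deg",np.degrees(np.arcsin(y@N)),"x.n ang",np.degrees(np.arccos(R[:,0]@N)),"spin needed",np.arctan2(-R[:,2]@N,R[:,0]@N))
    D=np.array([np.cos(yaw),np.sin(yaw),-1])/2**.5; print("phi",np.degrees(np.arctan2(y@np.array([-np.sin(yaw),np.cos(yaw),0]),y@D)))
E
python3 -c "
from h import *
shift((.6045,-.242,.9));stat()"
```

```text
t 9.25 ee [ 0.5047 -0.1721  0.8479] shift cm [10.9627 -1.4094 -7.3036]
tool x az 0.01045430434843638 y dir [ 0.277  -0.1136 -0.9541] open 0.0048050885960111605 F [-0.4322  0.3327 -4.8659] q [-0.5281  0.1005  0.9034  0.911  -0.0734  1.8628  0.3227]
y.n deg -28.800532392030757 x.n ang 28.904271706840525 spin needed 0.04465888316163508
phi -8.085053039110846
```

Emit:
arm_command([
  [[2,-4.5,-0.8,0,0],[4,-9,-1.6,0,0],[6,-13.5,-2.4,0,0],[8,-18,-3.2,0,0],[10,-22.5,-4,0,0],[12,-27,-4.8,0,0]],
])

```text
time: 9.85
ee_pos: [0.5217, -0.1796, 0.8757]
orientation: [[0.943, 0.332, 0.026], [0.02, -0.133, 0.991], [0.333, -0.934, -0.132]]
wrist_force: [0.3, -0.1, -5.1]
opening: 0.005
```

```bash
python3 -c "
from h import *
shift((.6,-.2,1.2));stat()"
```

```text
t 9.85 ee [ 0.5217 -0.1796  0.8757] shift cm [ 18.1332 -27.4109  -6.1032]
tool x az 0.02091615168926984 y dir [ 0.3323 -0.1333 -0.9337] open 0.004960815769772124 F [ 0.3208 -0.1009 -5.0963] q [-0.3846  0.1234  0.7782  0.8227 -0.0874  1.8622  0.3298]
y.n deg -25.382135568159892 x.n ang 25.57194457880839 spin needed 0.05617228829127573
phi -9.22492650106558
```

Emit:
arm_command([
  [[2,-4.5,-0.8,0,0],[4,-9,-1.6,0,0],[6,-13.5,-2.4,0,0]],
])

```text
time: 10.15
ee_pos: [0.5235, -0.182, 0.9059]
orientation: [[0.921, 0.388, 0.033], [0.029, -0.152, 0.988], [0.388, -0.909, -0.151]]
wrist_force: [0.0, -0.6, -5.1]
opening: 0.0045
```

```bash
python3 -c "
from h import *
shift((.6,-.2,1.2));stat()"
```

```text
t 10.15 ee [ 0.5235 -0.182   0.9059] shift cm [ 18.4177 -23.4887  -5.97  ]
tool x az 0.03102357677340342 y dir [ 0.388  -0.1522 -0.909 ] open 0.004475906980829285 F [ 0.0259 -0.6162 -5.0614] q [-0.3709  0.1232  0.7749  0.7585 -0.0932  1.8621  0.3326]
y.n deg -21.85799976495711 x.n ang 22.146685251575253 spin needed 0.06378956686712513
phi -10.279206869805293
```

Emit:
arm_command([
  [[2.4,-4.3,-0.8,0,0],[4.8,-8.6,-1.6,0,0]],
])

```text
time: 10.35
ee_pos: [0.5277, -0.182, 0.932]
orientation: [[0.899, 0.435, 0.04], [0.038, -0.168, 0.985], [0.436, -0.884, -0.167]]
wrist_force: [0.1, -0.7, -4.5]
opening: 0.0049
```

Emit:
arm_command([
  [[2.5,-4.3,-0.8,0,0],[5,-8.6,-1.6,0,0]],
])

```text
time: 10.55
ee_pos: [0.5286, -0.1808, 0.9579]
orientation: [[0.876, 0.481, 0.048], [0.047, -0.184, 0.982], [0.481, -0.858, -0.183]]
wrist_force: [0.3, 0.1, -4.3]
opening: 0.0052
```

```bash
python3 -c "
from h import *
shift((.6,-.2,1.2));stat()"
```

```text
t 10.55 ee [ 0.5286 -0.1808  0.9579] shift cm [ 17.7996 -16.9745  -5.9798]
tool x az 0.053342325085143714 y dir [ 0.4806 -0.1835 -0.8575] open 0.005215869877342663 F [ 0.3267  0.1173 -4.3277] q [-0.3369  0.1319  0.7579  0.6391 -0.1089  1.862   0.3304]
y.n deg -15.74007900227575 x.n ang 16.28882414170372 spin needed 0.07411338995992924
phi -12.003367498723403
```

```bash
cat > path.py <<'E'
from sim import *
np.set_printoptions(precision=2,suppress=True)
def run(q,wps,verbose=1,lam=.02,spin=0):
    p,R=fk(q,LL)
    s=Ro.from_rotvec(R[:,1]*spin).as_matrix()
    q=dls(q,p,s@R,40,lam) if spin else q
    p,R=fk(q,LL);R0=R
    if spin: R0=s@fk(q,LL)[1] if 0 else R
    for w in wps:
        w=np.array(w);n=max(1,int(np.ceil(np.linalg.norm(w-p)/.03)));st=p.copy()
        for k in range(1,n+1):
            q=dls(q,st+(w-st)*k/n,R0,6,lam)
        p=w;e=err(q,w,R0)
        if verbose:print(w,q,"err %.3f %.1f"%e)
    return q,e
E
python3 - <<'E'
from path import *
# predicted end-of-tilt q: q2+q4 smaller
q=np.array([-0.31,.15,.74,.33,-.13,1.86,.33])
p,R=fk(q,LL);print(p,R[:,1],np.degrees(np.arcsin(R[:,1]@N)))
tgt=viewpose(np.radians(-14))[0]
print(tgt)
run(q,[(.55,-.18,.8),(.6,-.1,.6),(.63,.05,.4),(.62,.12,.3),tgt])
run(q,[(.6,.0,.9),(.62,.1,.6),(.62,.15,.4),(.62,.15,.3),tgt])
run(q,[(.75,-.2,.7),(.75,-.2,.4),(.65,-.1,.3),(.62,.1,.3),tgt])
run(q,[(.5,.2,.8),(.5,.3,.6),(.5,.3,.4),(.55,.2,.3),tgt])
E
```

```text
[ 0.51 -0.09  1.1 ] [ 0.7  -0.25 -0.67] 0.5477130582250673
[0.62 0.16 0.2 ]
[ 0.55 -0.18  0.8 ] [-0.66 -0.23  0.66  1.49  0.42  1.04  0.02] err 0.000 0.0
[ 0.6 -0.1  0.6] [-0.59 -0.13  0.55  1.89  0.59  0.63 -0.33] err 0.000 0.0
[0.63 0.05 0.4 ] [-0.66  0.14  0.39  2.15  1.24  0.43 -1.31] err 0.000 0.0
[0.62 0.12 0.3 ] [-0.78  0.31  0.38  2.24  1.63  0.44 -1.89] err 0.000 0.0
[0.62 0.16 0.2 ] [-0.75  0.51  0.29  2.28  1.97  0.52 -2.37] err 0.000 0.0
[0.6 0.  0.9] [-0.84 -0.05  0.57  1.15  0.48  1.32 -0.16] err 0.000 0.0
[0.62 0.1  0.6 ] [-0.88 -0.01  0.44  1.81  0.78  0.85 -0.77] err 0.000 0.0
[0.62 0.15 0.4 ] [-0.92  0.19  0.46  2.09  1.13  0.56 -1.35] err 0.000 0.0
[0.62 0.15 0.3 ] [-0.96  0.35  0.55  2.21  1.53  0.41 -1.84] err 0.000 0.0
[0.62 0.16 0.2 ] [-0.86  0.53  0.43  2.28  2.02  0.45 -2.44] err 0.000 0.0
[ 0.75 -0.2   0.7 ] [-0.41  0.17  0.78  1.43 -0.14  0.76  0.42] err 0.000 0.0
[ 0.75 -0.2   0.4 ] [-0.1   0.3   0.41  1.94 -0.45  0.11  0.71] err 0.003 0.6
[ 0.65 -0.1   0.3 ] [-0.14  0.24  0.21  2.28 -0.83  0.11  0.97] err 0.115 20.3
[0.62 0.1  0.3 ] [-1.26  0.48  1.13  2.26 -1.05  0.11  0.81] err 0.057 10.2
[0.62 0.16 0.2 ] [-1.08  0.53  0.72  2.3  -1.05  0.11  0.7 ] err 0.135 24.3
[0.5 0.2 0.8] [-1.03 -0.08  0.21  1.42  0.77  1.44 -0.74] err 0.000 0.0
[0.5 0.3 0.6] [-1.08  0.04  0.14  1.75  0.85  1.21 -1.16] err 0.000 0.0
[0.5 0.3 0.4] [-1.09  0.19  0.16  2.07  1.05  0.91 -1.58] err 0.000 0.0
[0.55 0.2  0.3 ] [-0.95  0.29  0.29  2.27  1.43  0.62 -1.88] err 0.000 0.0
[0.62 0.16 0.2 ] [-0.77  0.51  0.31  2.28  1.97  0.51 -2.38] err 0.000 0.0
```

Emit:
arm_command([
  [[2.6,-4.2,-0.9,0,0],[5.2,-8.4,-1.8,0,0]],
])

```text
time: 10.75
ee_pos: [0.5272, -0.1798, 0.9835]
orientation: [[0.85, 0.524, 0.057], [0.056, -0.198, 0.979], [0.524, -0.829, -0.198]]
wrist_force: [0.1, 0.4, -4.1]
opening: 0.0052
```

Emit:
arm_command([
  [[2.7,-4.1,-0.9,0,0],[5.4,-8.2,-1.8,0,0]],
])

```text
time: 10.95
ee_pos: [0.5237, -0.1776, 1.0086]
orientation: [[0.823, 0.565, 0.067], [0.067, -0.212, 0.975], [0.565, -0.798, -0.212]]
wrist_force: [-1.3, 0.3, -4.8]
opening: 0.005
```

Emit:
arm_command([
  [[2.8,-4,-0.9,0,0],[5.6,-8,-1.8,0,0]],
])

```text
time: 11.15
ee_pos: [0.5185, -0.1742, 1.0332]
orientation: [[0.794, 0.604, 0.076], [0.078, -0.225, 0.971], [0.603, -0.765, -0.225]]
wrist_force: [-1.1, -0.0, -3.8]
opening: 0.0048
```

```bash
python3 -c "
from h import *
shift((.6,-.2,1.2));stat()"
```

```text
t 11.15 ee [ 0.5185 -0.1742  1.0332] shift cm [16.3383 -7.2597 -5.638 ]
tool x az 0.09737809022817556 y dir [ 0.6036 -0.225  -0.7649] open 0.004830618926257319 F [-1.0546 -0.0234 -3.8493] q [-0.339   0.1321  0.7923  0.4802 -0.1369  1.8621  0.3275]
y.n deg -6.886530930359989 x.n ang 8.33114659477736 spin needed 0.08203088201641286
phi -14.342157505441858
```

Emit:
arm_command([
  [[3,-3.9,-1,0,0],[6,-7.8,-2,0,0]],
])

```text
time: 11.35
ee_pos: [0.5125, -0.1711, 1.0571]
orientation: [[0.763, 0.64, 0.087], [0.089, -0.237, 0.967], [0.64, -0.731, -0.238]]
wrist_force: [-0.8, -0.1, -5.8]
opening: 0.0049
```

Emit:
arm_command([
  [[3,-3.9,-1,0,0],[6,-7.8,-2,0,0]],
])

```text
time: 11.55
ee_pos: [0.5026, -0.1669, 1.0806]
orientation: [[0.732, 0.675, 0.098], [0.1, -0.249, 0.963], [0.674, -0.695, -0.25]]
wrist_force: [-0.1, 0.5, -4.0]
opening: 0.0049
```

```bash
python3 -c "
from h import *
shift((.6,-.2,1.2));stat()"
```

```text
t 11.55 ee [ 0.5026 -0.1669  1.0806] shift cm [14.8437 -0.9107 -5.2163]
tool x az 0.13623146222891466 y dir [ 0.6746 -0.2486 -0.6951] open 0.0049438139742129855 F [-0.0681  0.5047 -3.9518] q [-0.3637  0.1268  0.844   0.3846 -0.1611  1.8621  0.3251]
y.n deg -1.197262956744033 x.n ang 4.937695778826499 spin needed 0.08361337310574088
phi -15.787037332636466
```

Emit:
arm_command([
  [[3,-3.7,-1,0,0]],
])

```text
time: 11.65
ee_pos: [0.4971, -0.1637, 1.0952]
orientation: [[0.711, 0.696, 0.105], [0.108, -0.255, 0.961], [0.695, -0.672, -0.257]]
wrist_force: [0.8, -0.3, -3.6]
opening: 0.0048
```

Run:
```python
from h import *
shift((.5,.05,.95));stat()
from path import *
q=ctrl.observe()["joint_pos"]
tgt=viewpose(np.radians(-16))[0]
run(q,[(.48,-.05,.95),(.5,.15,.8),(.5,.3,.6),(.5,.3,.4),(.55,.2,.3),tgt])
run(q,[(.5,-.1,.85),(.5,.05,.7),(.5,.2,.55),(.5,.25,.4),(.55,.2,.3),tgt])
```

```text
t 11.65 ee [ 0.4971 -0.1637  1.0952] shift cm [-7.5662  4.4929 24.2943]
tool x az 0.15132762188652538 y dir [ 0.6956 -0.2555 -0.6715] open 0.004843083838996283 F [ 0.8164 -0.2707 -3.6378] q [-0.3728  0.1258  0.8647  0.3539 -0.1722  1.8623  0.3243]
y.n deg 0.5965459893985336 x.n ang 4.8532399256413115 spin needed 0.0840642129849847
phi -16.236131874481007
[ 0.48 -0.05  0.95] [-0.89 -0.22  0.44  1.15  0.64  1.52 -0.23] err 0.000 0.0
[0.5  0.15 0.8 ] [-0.93 -0.13  0.18  1.47  0.76  1.39 -0.72] err 0.000 0.0
[0.5 0.3 0.6] [-1.    0.04  0.06  1.75  0.86  1.22 -1.2 ] err 0.000 0.0
[0.5 0.3 0.4] [-1.01  0.19  0.08  2.07  1.06  0.94 -1.63] err 0.000 0.0
[0.55 0.2  0.3 ] [-0.88  0.29  0.2   2.27  1.43  0.65 -1.93] err 0.000 0.0
[0.62 0.16 0.2 ] [-0.72  0.5   0.23  2.28  1.94  0.55 -2.38] err 0.000 0.0
[ 0.5  -0.1   0.85] [-0.81 -0.29  0.49  1.43  0.62  1.28 -0.25] err 0.000 0.0
[0.5  0.05 0.7 ] [-0.77 -0.24  0.22  1.77  0.76  1.13 -0.71] err 0.000 0.0
[0.5  0.2  0.55] [-0.82 -0.05  0.02  1.96  0.9   1.04 -1.2 ] err 0.000 0.0
[0.5  0.25 0.4 ] [-0.87  0.14 -0.01  2.14  1.11  0.9  -1.63] err 0.000 0.0
[0.55 0.2  0.3 ] [-0.78  0.28  0.08  2.27  1.44  0.69 -1.94] err 0.000 0.0
[0.62 0.16 0.2 ] [-0.64  0.49  0.13  2.28  1.91  0.6  -2.35] err 0.000 0.0
```

```bash
python3 -c "
from h import *
shift((.49,-.04,.97));shift((.5,.15,.8))"
```

```text
t 11.65 ee [ 0.4971 -0.1637  1.0952] shift cm [-7.8625  4.7535 15.0291]
tool x az 0.15132762188652538 y dir [ 0.6956 -0.2555 -0.6715] open 0.004843083838996283 F [ 0.8164 -0.2707 -3.6378] q [-0.3728  0.1258  0.8647  0.3539 -0.1722  1.8623  0.3243]
t 11.65 ee [ 0.4971 -0.1637  1.0952] shift cm [-16.9075  12.0109  37.7561]
tool x az 0.15132762188652538 y dir [ 0.6956 -0.2555 -0.6715] open 0.004843083838996283 F [ 0.8164 -0.2707 -3.6378] q [-0.3728  0.1258  0.8647  0.3539 -0.1722  1.8623  0.3243]
```

Emit:
arm_command([
  [[-1,0.6,2,0,0],[-2.2,1.3,4,0,0],[-3.6,2.1,6.5,0.02,0],[-5,3,9.5,0.04,0],[-6.5,3.9,12.5,0.06,0],[-7.9,4.8,15,0.08,0],[-9.5,6,18.5,0.08,0],[-11,7.3,22.5,0.08,0]],
])

```text
time: 12.45
ee_pos: [0.4922, 0.022, 0.9111]
orientation: [[0.698, 0.697, 0.16], [0.032, -0.255, 0.967], [0.715, -0.67, -0.2]]
wrist_force: [1.5, 0.3, -3.0]
opening: 0.0049
```

Run:
```python
from h import *
shift((.5,.3,.6));stat()
from path import *
q=ctrl.observe()["joint_pos"]
tgt=viewpose(np.radians(-16))[0]
run(q,[(.5,.15,.8),(.5,.3,.6),(.5,.3,.4),(.55,.2,.3),tgt])
```

```text
t 12.45 ee [0.4922 0.022  0.9111] shift cm [-20.7986  14.305   33.2326]
tool x az 0.04629669089591206 y dir [ 0.6975 -0.2546 -0.6699] open 0.004858188766800311 F [ 1.5055  0.32   -2.996 ] q [-0.9763 -0.2044  0.2195  1.2326  0.7686  1.6157 -0.5908]
y.n deg 0.7397118235985016 x.n ang 0.7842055477194356 spin needed 0.004544849656498489
phi -16.188859403526337
[0.5  0.15 0.8 ] [-0.98 -0.13  0.22  1.47  0.77  1.4  -0.81] err 0.000 0.0
[0.5 0.3 0.6] [-1.05  0.04  0.11  1.75  0.86  1.22 -1.28] err 0.000 0.0
[0.5 0.3 0.4] [-1.05  0.19  0.13  2.07  1.06  0.93 -1.71] err 0.000 0.0
[0.55 0.2  0.3 ] [-0.92  0.29  0.25  2.27  1.43  0.63 -2.01] err 0.000 0.0
[0.62 0.16 0.2 ] [-0.75  0.51  0.27  2.29  1.96  0.53 -2.48] err 0.000 0.0
```

Emit:
arm_command([
  [[-2.3,1.6,3.7,0,0],[-4.6,3.2,7.4,0,0],[-6.9,4.8,11,0,0],[-9.2,6.4,14.7,0,0],[-11.5,8,18.4,0,0],[-13.8,9.5,22,0,0],[-16.1,11,25.7,0,0],[-18.4,12.6,29.4,0,0]],
])

```text
time: 13.25
ee_pos: [0.4995, 0.2687, 0.6354]
orientation: [[0.699, 0.697, 0.16], [0.033, -0.255, 0.966], [0.714, -0.67, -0.201]]
wrist_force: [0.8, 0.3, -4.6]
opening: 0.005
```

Run:
```python
from h import *
shift((.5,.3,.4));stat()
```

```text
t 13.25 ee [0.4995 0.2687 0.6354] shift cm [-16.6699  15.0209   7.7714]
tool x az 0.04687546190351212 y dir [ 0.6968 -0.2549 -0.6705] open 0.0049827704155939985 F [ 0.8333  0.3249 -4.5972] q [-1.0635 -0.0005 -0.0081  1.7163  0.8477  1.3638 -1.3056]
y.n deg 0.6872974190443776 x.n ang 0.7499633907908704 spin needed 0.005238072009632076
phi -16.20702771621487
```

Emit:
arm_command([
  [[-2.8,2.5,1.3,0,0],[-5.6,5,2.6,0,0],[-8.4,7.5,3.9,0,0],[-11.2,10,5.2,0,0],[-14,12.5,6.5,0,0],[-16.7,15,7.7,0,0],[-16.7,15,7.7,0,0]],
])

```text
time: 13.95
ee_pos: [0.4987, 0.2977, 0.397]
orientation: [[0.703, 0.694, 0.158], [0.038, -0.259, 0.965], [0.71, -0.672, -0.208]]
wrist_force: [-0.2, 0.5, -3.7]
opening: 0.0047
```

Run:
```python
from h import *
import cv2
s=ctrl.observe();R=np.array(s["orientation"]);p=s["ee_pos"]
a=ctrl.get_image("scene");b=ctrl.get_image("side");cv2.imwrite("pics/sc4.png",a);cv2.imwrite("pics/si4.png",b)
shift((.55,.2,.3));stat()
# predicted plate corners in tool frame (own y = tool z, own z=-tool y), centre offset: own z TCP=.058-.045=+.013 ; own y TCP=-.005
for n in("scene","side"):
    for (oy,oz) in((-.06,-.035),(.06,-.035),(.06,.017),(.042,.035),(-.06,.035),(.0425,0)):
        w=p+R@np.array([.004,-(oz-.013),oy+.005]);print(n,oy,oz,w,proj(n,w).round(1))
```

```text
t 14.05 ee [0.5005 0.2984 0.4027] shift cm [-4.2151 12.8499 -6.6335]
tool x az 0.04847777156299116 y dir [ 0.6972 -0.2562 -0.6695] open 0.004765317441194649 F [ 0.1848 -0.2987 -4.2293] q [-1.0826  0.1936 -0.022   2.0766  1.0196  1.0543 -1.8005]
y.n deg 0.7412031211768082 x.n ang 0.8197358446354799 spin needed 0.006110936512536683
phi -16.285210399965713
scene -0.06 -0.035 [0.5261 0.2323 0.379 ] [369.4 185.7]
scene 0.06 -0.035 [0.545  0.3482 0.354 ] [397.6 225.5]
scene 0.06 0.017 [0.509  0.3616 0.389 ] [415.5 211.4]
scene 0.042 0.035 [0.4936 0.3489 0.4049] [417.1 200.1]
scene -0.06 0.035 [0.4775 0.2504 0.4261] [391.7 166.6]
scene 0.0425 0 [0.518  0.3403 0.3812] [405.1 210. ]
side -0.06 -0.035 [0.5261 0.2323 0.379 ] [294.7 126.9]
side 0.06 -0.035 [0.545  0.3482 0.354 ] [296.9 119.5]
side 0.06 0.017 [0.509  0.3616 0.389 ] [284.5 108.3]
side 0.042 0.035 [0.4936 0.3489 0.4049] [279.7 105.2]
side -0.06 0.035 [0.4775 0.2504 0.4261] [276.7 110.6]
side 0.0425 0 [0.518  0.3403 0.3812] [288.2 112.9]
```

View pics/sc4.png

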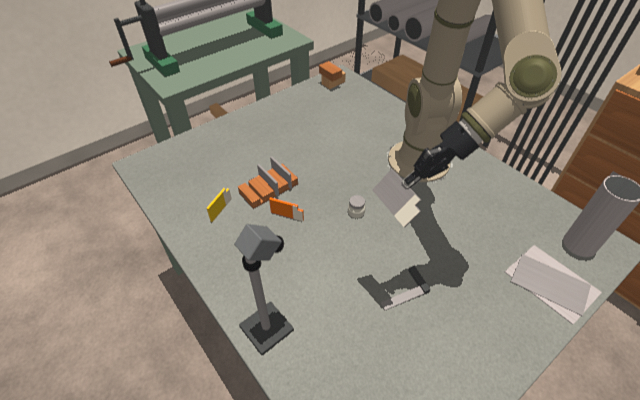

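View pics/si4.png

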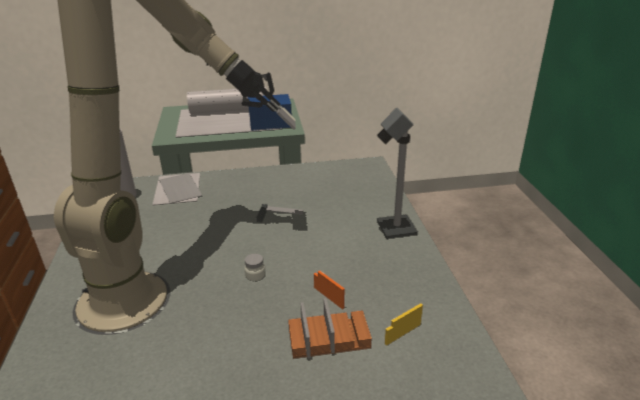

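Run:
```python
import cv2
cv2.imwrite("pics/sc4c.png",cv2.resize(cv2.imread("pics/sc4.png")[150:240,355:450],None,fx=6,fy=6,interpolation=cv2.INTER_CUBIC))
cv2.imwrite("pics/si4c.png",cv2.resize(cv2.imread("pics/si4.png")[70:150,230:320],None,fx=6,fy=6,interpolation=cv2.INTER_CUBIC))
```

```text
(no output)
```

View pics/sc4c.png

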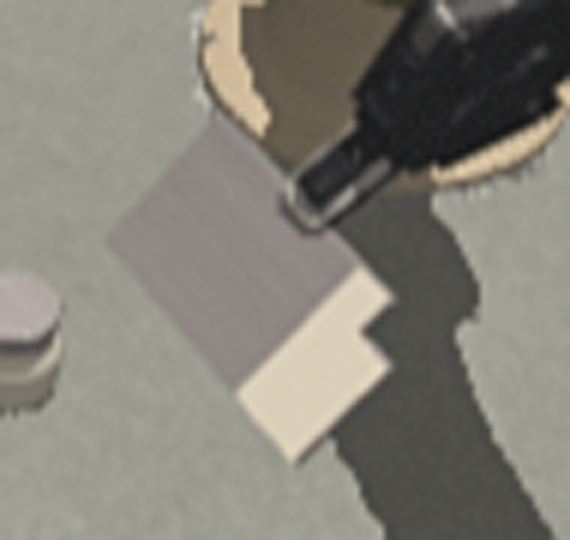

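View pics/si4c.png

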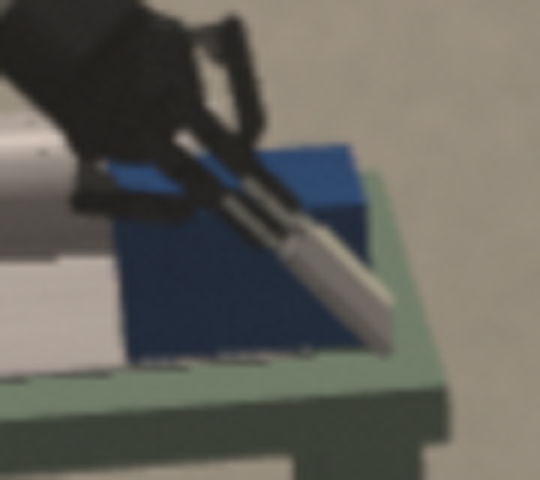

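```bash
cat > patch.py <<'E'
from h import *
import cv2
def patch(save):
    s=ctrl.observe();R=np.array(s["orientation"]);p=s["ee_pos"]
    a=ctrl.get_image("scene")
    g=p+R@np.array([.004,.013,.04]);u0,v0=proj("scene",g)
    hsv=a.astype(int);mask=((hsv.min(2)>170)&((np.hypot(*(np.mgrid[0:400,0:640]-np.array([v0,u0])[:,None,None])))<28)).astype(np.uint8)
    n,lab,st,ce=cv2.connectedComponentsWithStats(mask)
    i=1+np.argmax(st[1:,4]);print("area",st[i,4],"cent",ce[i],"pred",u0,v0)
    c=cv2.findContours((lab==i).astype(np.uint8),cv2.RETR_EXTERNAL,cv2.CHAIN_APPROX_NONE)[0][0]
    pts=[]
    o=p+R[:,0]*.004
    def plane(u,v):
        cc,d=ray("scene",u,v);return R.T@(cc+d*((o-cc)@R[:,0])/(d@R[:,0])-p)
    rc=[plane(*q[0]) for q in c];rc=np.array(rc)*1000
    cen=plane(*ce[i])*1000
    print("centroid in tool mm",cen,"y range",rc[:,1].min(),rc[:,1].max(),"z range",rc[:,2].min(),rc[:,2].max())
    cv2.imwrite(save,cv2.resize(a[int(v0)-45:int(v0)+45,int(u0)-50:int(u0)+50],None,fx=6,fy=6,interpolation=cv2.INTER_CUBIC))
    (w,h)=(0,0);box=cv2.minAreaRect((rc[:,1:]).astype(np.float32));print("minrect",box)
    return cen
if __name__=="__main__":
    import sys;patch(sys.argv[1]);shift((.55,.2,.3));stat()
E
python3 patch.py pics/p5.png
```

```text
area 390 cent [407.3538 209.7231] pred 403.2652378292356 206.28528331884357
centroid in tool mm [ 4.     10.1686 52.2431] y range -26.340215205008665 41.97221513670278 z range 33.04951297336796 73.67332675728636
minrect ((6.522998809814453, 53.386199951171875), (69.10344696044922, 33.22856521606445), 6.363668441772461)
t 14.1 ee [0.5009 0.2987 0.404 ] shift cm [-4.3299 12.9039 -6.6678]
tool x az 0.04567807697249512 y dir [ 0.6981 -0.2549 -0.6691] open 0.004959380750741555 F [ 0.0342  0.7502 -3.959 ] q [-1.0824  0.1922 -0.0219  2.0753  1.0198  1.0545 -1.8007]
y.n deg 0.7986195446879489 x.n ang 0.8274832042105824 spin needed 0.003781299866463608
phi -16.211471876235162
```

View pics/p5.png

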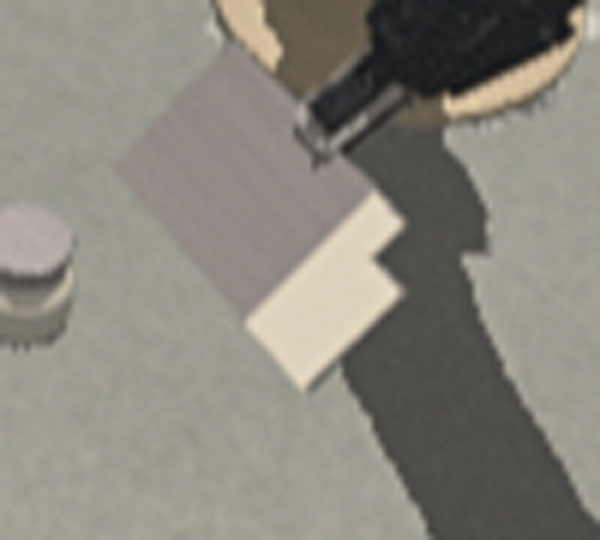

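Run:
```python
from h import *
R=np.array(ctrl.observe()["orientation"]);t=VP-R@np.array([.004,.0065,.053]);print(t)
shift((.56,.2,.29));shift(t)
from path import *
q=ctrl.observe()["joint_pos"];print(q)
run(q,[(.56,.2,.29),t])
```

```text
[0.6211 0.1478 0.2031]
t 14.1 ee [0.5009 0.2987 0.404 ] shift cm [-4.348  14.271  -6.3066]
tool x az 0.04567807697249512 y dir [ 0.6981 -0.2549 -0.6691] open 0.004959380750741555 F [ 0.0342  0.7502 -3.959 ] q [-1.0824  0.1922 -0.0219  2.0753  1.0198  1.0545 -1.8007]
t 14.1 ee [0.5009 0.2987 0.404 ] shift cm [-6.4702 25.6839 -8.6262]
tool x az 0.04567807697249512 y dir [ 0.6981 -0.2549 -0.6691] open 0.004959380750741555 F [ 0.0342  0.7502 -3.959 ] q [-1.0824  0.1922 -0.0219  2.0753  1.0198  1.0545 -1.8007]
[-1.08  0.19 -0.02  2.08  1.02  1.05 -1.8 ]
[0.56 0.2  0.29] [-0.84  0.31  0.17  2.26  1.48  0.65 -2.05] err 0.000 0.0
[0.62 0.15 0.2 ] [-0.67  0.49  0.2   2.3   1.97  0.56 -2.47] err 0.000 0.0
```

Emit:
arm_command([
  [[-0.9,2.8,-1.2,0,0],[-1.8,5.7,-2.5,0,0],[-2.7,8.6,-3.8,0,0],[-3.6,11.4,-5,0,0],[-4.4,14.3,-6.3,0,0],[-4.9,17,-6.9,0,0],[-5.3,19.5,-7.4,0,0],[-5.3,19.5,-7.4,0,0]],
])

```text
time: 14.9
ee_pos: [0.5895, 0.1737, 0.2495]
orientation: [[0.697, 0.698, 0.164], [0.031, -0.258, 0.966], [0.716, -0.668, -0.201]]
wrist_force: [-0.5, -0.0, -4.9]
opening: 0.0048
```

Run:
```python
from h import *
R=np.array(ctrl.observe()["orientation"]);t=VP-R@np.array([.004,.0065,.053]);print(t)
shift(t);stat()
```

```text
[0.621  0.1479 0.2031]
t 14.9 ee [0.5895 0.1737 0.2495] shift cm [-1.2132  5.9621 -1.0478]
tool x az 0.04393509328100423 y dir [ 0.6981 -0.2575 -0.6681] open 0.0048419356644684875 F [-0.5202 -0.0494 -4.9212] q [-0.858   0.3938  0.1108  2.3222  1.5912  0.691  -2.279 ]
y.n deg 0.832597091518299 x.n ang 0.842935768231325 spin needed 0.0022972147991594783
phi -16.366675792859663
```

Emit:
arm_command([
  [[-0.4,2,-0.3,0,0],[-0.8,4,-0.7,0,0],[-1.1,5.5,-1,0,0],[-1.2,6,-1,0,0],[-1.2,6,-1,0,0],[-1.2,6,-1,0,0]],
])

```text
time: 15.5
ee_pos: [0.6198, 0.151, 0.2036]
orientation: [[0.697, 0.699, 0.161], [0.032, -0.254, 0.967], [0.716, -0.669, -0.199]]
wrist_force: [-0.6, -0.4, -4.3]
opening: 0.0044
```

Run:
```python
import patch as P
from h import *
import cv2
c=P.patch("pics/p6.png");stat()
b=ctrl.get_image("side");a=ctrl.get_image("scene");cv2.imwrite("pics/si6.png",b);cv2.imwrite("pics/sc6.png",a)
cv2.imwrite("pics/sc6c.png",cv2.resize(a[175:290,225:345],None,fx=5,fy=5,interpolation=cv2.INTER_CUBIC))
cv2.imwrite("pics/si6c.png",cv2.resize(b[95:205,310:430],None,fx=5,fy=5,interpolation=cv2.INTER_CUBIC))
shift(VP)
```

```text
area 234 cent [324.2906 247.453 ] pred 320.91741129346474 244.4207544685608
centroid in tool mm [ 4.      9.0174 52.8733] y range -27.35622799829548 39.64595041041513 z range 34.25559400446322 74.32082523529564
minrect ((5.31904411315918, 53.3604850769043), (67.87776184082031, 32.987606048583984), 7.954079627990723)
y.n deg 0.8388723507196185 x.n ang 0.8657257179150795 spin needed 0.003734248847451925
phi -16.158376652279273
t 15.65 ee [0.6195 0.1508 0.2032] shift cm [0.4974 0.8478 5.0364]
tool x az 0.046115677597834616 y dir [ 0.6985 -0.2543 -0.6689] open 0.0048931667237706285 F [ 0.1794  0.6836 -4.9595] q [-0.7628  0.4943  0.1031  2.3371  1.823   0.6688 -2.4758]
```

View pics/sc6c.png

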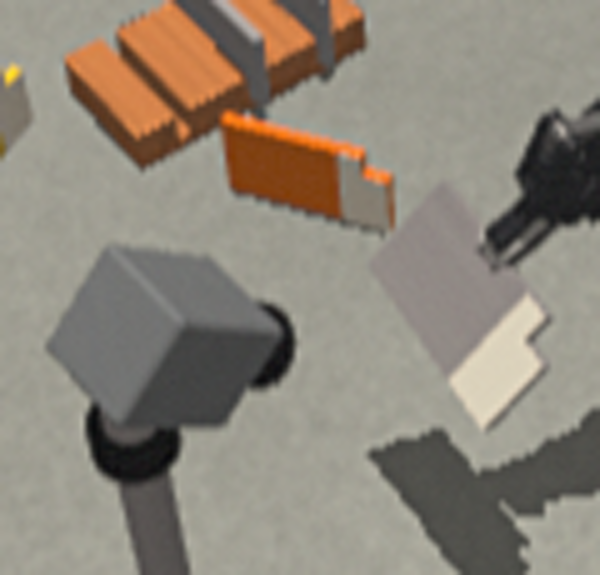

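View pics/si6c.png

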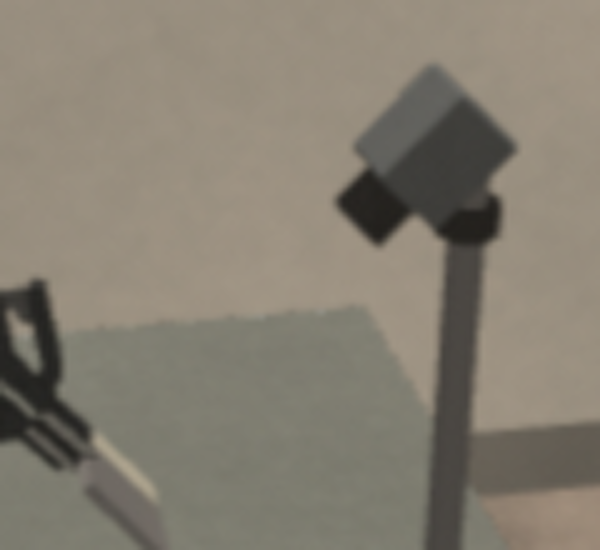

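Run:
```python
import cv2
b=cv2.imread("pics/si6.png");cv2.imwrite("pics/si6d.png",cv2.resize(b[165:225,305:365],None,fx=10,fy=10,interpolation=cv2.INTER_CUBIC))
a=cv2.imread("pics/sc6.png");cv2.imwrite("pics/sc6d.png",cv2.resize(a[205:265,292:352],None,fx=10,fy=10,interpolation=cv2.INTER_CUBIC))
```

```text
(no output)
```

View pics/si6d.png

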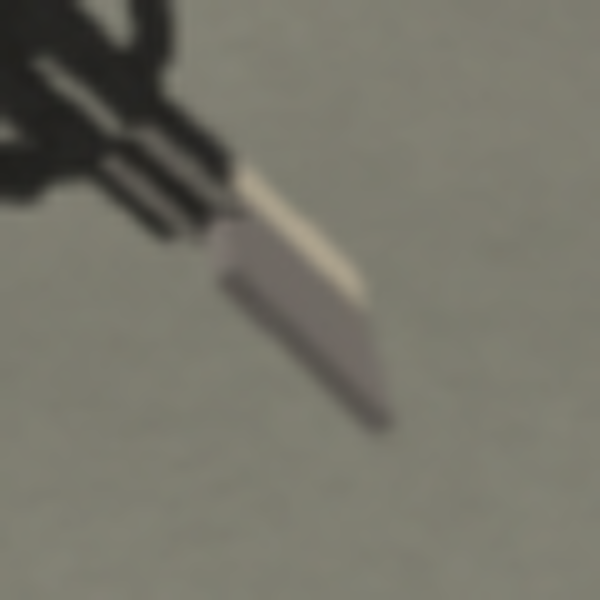

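View pics/sc6d.png

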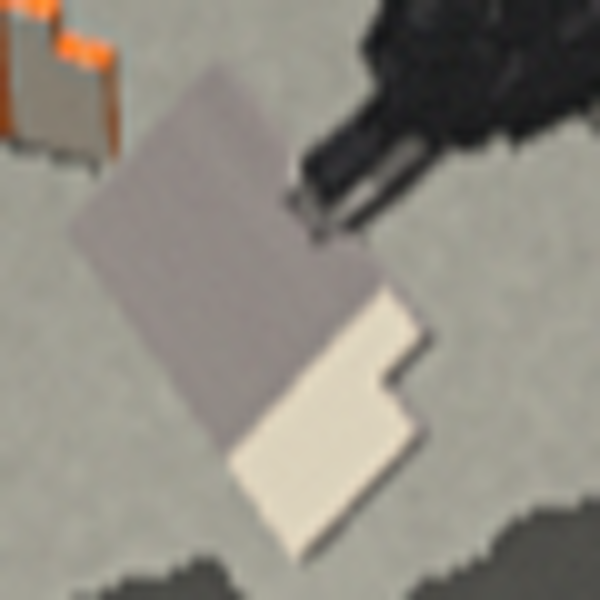

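Run:
```python
from h import *
sc=lambda x,y:("scene",292+x/10-.45,205+y/10-.45); si=lambda x,y:("side",305+x/10-.45,165+y/10-.45)
F1=tri([sc(298,562),si(368,300)]);P2=tri([sc(69,228),si(392,425)]);P1=tri([sc(215,60),si(216,255)])
print(F1,P2,P1,np.linalg.norm(F1-P2),np.linalg.norm(P1-P2))
y=(F1-P2)/np.linalg.norm(F1-P2);z=(P1-P2)/np.linalg.norm(P1-P2);n=np.cross(y,z);n/=np.linalg.norm(n)
print("y.z",y@z,"normal",n,"N",N,"angle",np.degrees(np.arccos(n@N)))
z2=z-(z@y)*y;z2/=np.linalg.norm(z2);c=P2+y*.1025+z2*.035;print("patch",c,"VP",VP)
s=ctrl.observe();R=np.array(s["orientation"]);p=s["ee_pos"]
print("patch in tool",R.T@(c-p)*1000,"normal in tool",R.T@n,"y in tool",R.T@y)
k=p+R@np.array([.004,.0055,.053]);print("plane patch",k)
for nm,w in(("F1",F1),("P2",P2),("P1",P1)):print(nm,proj("scene",w),proj("side",w), R.T@(w-p)*1000)
```

```text
[0.6576 0.2064 0.1504] [0.645  0.0916 0.175 ] [0.5987 0.1056 0.2286] 0.11813728462061125 0.07223531425265724
y.z -0.03420659320622399 normal [0.7625 0.0544 0.6447] N [0.7067 0.0247 0.7071] angle 5.094029043113962
patch [0.6336 0.1992 0.1794] VP [0.637  0.1975 0.191 ]
patch in tool [-5.6194 13.4135 53.7718] normal in tool [0.9951 0.0875 0.0462] y in tool [-0.0434 -0.0337  0.9985]
plane patch [0.6347 0.2008 0.1918]
F1 [319.9345 261.3711] [340.0742 194.1958] [-9.4115 47.7316 70.4274]
P2 [297.9679 227.5518] [343.2639 206.9252] [ -4.2885  51.7165 -47.5315]
P1 [313.6676 210.2569] [326.7712 190.2455] [  2.2418 -20.0747 -52.1478]
```

Run:
```python
from h import *
from scipy.spatial.transform import Rotation as Ro
s=ctrl.observe();R=np.array(s["orientation"]);p=s["ee_pos"]
obs={"scene z P2->P1":(215-69,60-228),"scene y P2->F1":(298-69,562-228),"scene border":(387-228,285-462),"scene F1->F2":(427-300,430-562),
"side z P2->P1":(216-392,255-425),"side y P2->F1":(368-392,300-425),"side F1->top":(237-368,168-300)}
ang=lambda v:np.degrees(np.arctan2(v[1],v[0]))
for k,v in obs.items():print(k,round(ang(v),1),"len",round(np.hypot(*v)/10,1))
for tilt in(-5,0,5):
  for ip in(-8,-4,0,4,8):
    Q=Ro.from_euler('xyz',[0,0,0]).as_matrix()
    # tilt: rotate about tool z ; ip about tool x
    T=R@Ro.from_rotvec([0,0,np.radians(tilt)]).as_matrix()@Ro.from_rotvec([np.radians(ip),0,0]).as_matrix()
    x,z,y=T[:,0],-T[:,1],T[:,2]
    P=p+R@np.array([.004,.0055,.053])
    P2=P-y*.1025-z*.035;P1=P2+z*.07;F1=P2+y*.12
    o=[]
    for n in("scene","side"):
        a,b,c=[proj(n,w) for w in(P2,P1,F1)];o+=[ang(b-a),np.hypot(*(b-a)),ang(c-a),np.hypot(*(c-a))]
    print(tilt,ip,np.round(o,1),"x elev",round(np.degrees(np.arcsin(x[2])),1))
```

```text
scene z P2->P1 -49.0 len 22.3
scene y P2->F1 55.6 len 40.5
scene border -48.1 len 23.8
scene F1->F2 -46.1 len 18.3
side z P2->P1 -136.0 len 24.5
side y P2->F1 -100.9 len 12.7
side F1->top -134.8 len 18.6
-5 -8 [ -31.6   23.7   67.7   41.7 -141.9   24.   -71.2   10.2] x elev 50.5
-5 -4 [ -35.4   23.9   63.9   41.4 -142.9   23.8  -84.7   11.4] x elev 50.5
-5 0 [ -39.3   24.    60.    41.  -144.    23.5  -95.2   13. ] x elev 50.5
-5 4 [ -43.    24.2   56.    40.7 -145.    23.  -103.1   14.9] x elev 50.5
-5 8 [ -46.7   24.3   52.    40.3 -146.2   22.5 -109.2   16.9] x elev 50.5
0 -8 [ -33.7   23.    67.3   41.8 -137.1   24.   -72.1    9.8] x elev 45.7
0 -4 [ -37.7   23.2   63.7   41.4 -138.    23.7  -85.2   11.3] x elev 45.7
0 0 [ -41.6   23.4   59.9   40.9 -139.    23.4  -94.9   13.1] x elev 45.7
0 4 [ -45.4   23.6   56.1   40.5 -140.    22.9 -102.2   15.1] x elev 45.7
0 8 [ -49.2   23.8   52.2   40.  -141.    22.3 -107.6   17.2] x elev 45.7
5 -8 [ -35.9   22.1   66.9   41.9 -132.2   23.9  -73.3    9.5] x elev 40.9
5 -4 [ -40.1   22.3   63.5   41.4 -133.1   23.7  -85.8   11.1] x elev 40.9
5 0 [ -44.1   22.6   59.9   40.9 -134.    23.3  -94.7   13.1] x elev 40.9
5 4 [ -48.    22.8   56.2   40.3 -134.9   22.7 -101.2   15.2] x elev 40.9
5 8 [ -51.8   23.1   52.5   39.7 -135.9   22.1 -106.    17.4] x elev 40.9
```

Run:
```python
from h import *
import cv2
m=ctrl.camera_model("wrist");a=ctrl.get_image("wrist")
cv2.imwrite("pics/w7.png",a);cv2.imwrite("pics/w7c.png",cv2.resize(a[100:400,220:420],None,fx=2,fy=2,interpolation=cv2.INTER_CUBIC))
s=ctrl.observe();R=np.array(s["orientation"]);p=s["ee_pos"]
E=np.array(m["extrinsics"]);print("cam in tool mm",R.T@(-E[:3,:3].T@E[:3,3]-p)*1000, "fwd",R.T@E[2,:3])
for x in(-.004,.004):
  for y,z in((.0465-.005,-.0545),(-.0235-.005,-.0545),(-.0235,.045)):
    print(x,y,z,proj("wrist",p+R@np.array([x,y,z]),m).round(1))
```

```text
cam in tool mm [  -0.0171 -161.8789   83.6658] fwd [ 0.0001  0.9453 -0.3262]
-0.004 0.0415 -0.0545 [308.9 287.7]
-0.004 -0.0285 -0.0545 [306.8 365.3]
-0.004 -0.0235 0.045 [305.2 179.8]
0.004 0.0415 -0.0545 [319.9 287.6]
0.004 -0.0285 -0.0545 [322.1 365.3]
0.004 -0.0235 0.045 [323.4 179.8]
```

View pics/w7c.png

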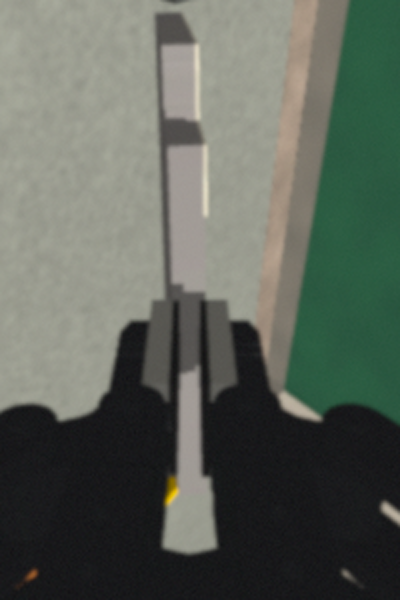

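Run:
```python
from h import *
m=ctrl.camera_model("wrist")
s=ctrl.observe();R=np.array(s["orientation"]);p=s["ee_pos"]
def onp(u,v,ax,val):
    c,d=ray("w",u,v,m);c=R.T@(c-p);d=R.T@d;return (c+d*(val-c[ax])/d[ax])*1000
cv=lambda x,y:(220+x/2-.25,100+y/2-.25)
for zz in(.066,.070,.074):
    print(zz);
    for q in((162,45),(197,45),(156,14),(185,14)):print("  end",q,onp(*cv(*q),2,zz))
for zz in(.05,.054):
    print("notch wall",zz)
    for q in((168,145),(205,145),(162,120),(200,120)):print("  ",q,onp(*cv(*q),2,zz))
print("plain end top",[onp(*cv(*q),1,-.0235) for q in((178,475),(202,475))])
```

```text
0.066
  end (162, 45) [-7.253  12.8763 66.    ]
  end (197, 45) [ 1.9109 12.8343 66.    ]
  end (156, 14) [-15.5321 152.7393  66.    ]
  end (185, 14) [ -2.0603 152.6288  66.    ]
0.07
  end (162, 45) [ -5.6373 -26.8406  70.    ]
  end (197, 45) [  1.4421 -26.873   70.    ]
  end (156, 14) [-12.0332  81.2088  70.    ]
  end (185, 14) [-1.6257 81.1235 70.    ]
0.074
  end (162, 45) [ -4.0215 -66.5574  74.    ]
  end (197, 45) [  0.9734 -66.5802  74.    ]
  end (156, 14) [-8.5343  9.6784 74.    ]
  end (185, 14) [-1.1911  9.6182 74.    ]
notch wall 0.05
   (168, 145) [ -4.5479 -29.9934  50.    ]
   (205, 145) [  3.1374 -30.0077  50.    ]
   (162, 120) [-6.7578 -5.4556 50.    ]
   (200, 120) [ 2.4865 -5.4758 50.    ]
notch wall 0.054
   (168, 145) [ -4.0241 -45.6834  54.    ]
   (205, 145) [  2.7459 -45.696   54.    ]
   (162, 120) [ -5.9708 -24.0681  54.    ]
   (200, 120) [  2.1726 -24.0859  54.    ]
plain end top [array([ -3.1226, -23.5   , -40.765 ]), array([  3.1788, -23.5   , -40.7682])]
```

Run:
```python
from h import *
from path import *
q=ctrl.observe()["joint_pos"]
q2,_=run(q,[(.56,.2,.29),(.5,.29,.4),(.5,.27,.62),(.5,.15,.8),(.5,.08,.95)])
p,R=fk(q2,LL)
for i in range(5):
    p,R=fk(q2,LL);q2=ik(p+np.array([.0,0,.1]),R,q2,.5);p,R=fk(q2,LL);print(q2,p,R[:,1],np.degrees(np.arcsin(R[:,1]@N)))
shift((.56,.2,.29));shift((.5,.29,.4))
```

```text
[0.56 0.2  0.29] [-0.81  0.31  0.13  2.26  1.48  0.66 -2.06] err 0.000 0.0
[0.5  0.29 0.4 ] [-0.95  0.18  0.01  2.09  1.08  0.94 -1.72] err 0.000 0.0
[0.5  0.27 0.62] [-0.92 -0.    0.01  1.75  0.85  1.22 -1.23] err 0.000 0.0
[0.5  0.15 0.8 ] [-0.85 -0.13  0.12  1.47  0.75  1.38 -0.79] err 0.000 0.0
[0.5  0.08 0.95] [-0.81 -0.1   0.22  1.08  0.66  1.57 -0.46] err 0.000 0.0
[-0.76  0.04  0.25  0.65  0.6   1.78 -0.25] [0.5  0.08 1.05] [ 0.7  -0.25 -0.67] 0.8121202406031931
[-1.01  0.2   1.19  0.32  0.    1.86  0.02] [0.5  0.07 1.11] [ 0.74 -0.25 -0.62] 4.2543409628787385
[-0.87  0.2   1.06  0.21 -0.    1.86  0.03] [0.49 0.06 1.15] [ 0.8  -0.25 -0.55] 9.569710758290874
[-0.77  0.2   1.03  0.11 -0.05  1.86  0.05] [0.48 0.06 1.19] [ 0.84 -0.25 -0.48] 14.316911396306505
[-0.82  0.18  1.05  0.11 -0.02  1.79  0.07] [0.46 0.05 1.22] [ 0.88 -0.24 -0.4 ] 19.344094704537937
t 15.7 ee [0.62 0.15 0.2 ] shift cm [  2.23 -11.23   2.07]
tool x az 0.0461420952362111 y dir [ 0.7  -0.25 -0.67] open 0.004817237941702893 F [ 0.07  0.14 -4.18] q [-0.76  0.49  0.1   2.34  1.82  0.67 -2.48]
t 15.7 ee [0.62 0.15 0.2 ] shift cm [  6.21 -25.07   7.61]
tool x az 0.0461420952362111 y dir [ 0.7  -0.25 -0.67] open 0.004817237941702893 F [ 0.07  0.14 -4.18] q [-0.76  0.49  0.1   2.34  1.82  0.67 -2.48]
```

Emit:
arm_command([
  [[0.7,-3.6,0.7,0,0],[1.5,-7.4,1.4,0,0],[2.2,-11.2,2.1,0,0],[3.2,-14.6,3.5,0,0],[4.2,-18,4.9,0,0],[5.2,-21.5,6.2,0,0],[6.2,-25,7.6,0,0]],
])

```text
time: 16.4
ee_pos: [0.4991, 0.2894, 0.4001]
orientation: [[0.699, 0.697, 0.162], [0.031, -0.256, 0.966], [0.714, -0.67, -0.201]]
wrist_force: [1.8, 0.9, -4.6]
opening: 0.0047
```

```bash
python3 -c "
from h import *
shift((.5,.27,.62));shift((.5,.15,.8));stat()"
```

```text
t 16.4 ee [0.4991 0.2894 0.4001] shift cm [ 15.711  -14.1838  -6.2785]
tool x az 0.044976516507188126 y dir [ 0.6966 -0.2559 -0.6703] open 0.0046835829273589825 F [ 1.8415  0.8553 -4.5685] q [-1.1254  0.1838  0.0371  2.0979  1.02    1.0318 -1.8021]
t 16.4 ee [0.4991 0.2894 0.4001] shift cm [ 28.1926 -23.1783 -21.4874]
tool x az 0.044976516507188126 y dir [ 0.6966 -0.2559 -0.6703] open 0.0046835829273589825 F [ 1.8415  0.8553 -4.5685] q [-1.1254  0.1838  0.0371  2.0979  1.02    1.0318 -1.8021]
y.n deg 0.6842524631606478 x.n ang 0.7190284620316251 spin needed 0.0038556695778814943
phi -16.265923072090867
```

Emit:
arm_command([
  [[3.1,-2.9,-1.2,0,0],[6.3,-5.7,-2.5,0,0],[9.4,-8.6,-3.8,0,0],[12.6,-11.4,-5,0,0],[15.7,-14.2,-6.3,0,0],[18.2,-16,-9.3,0,0],[21,-18,-12.5,0,0],[24,-20.2,-16,0,0]],
])

```text
time: 17.2
ee_pos: [0.5003, 0.1928, 0.7373]
orientation: [[0.7, 0.695, 0.161], [0.033, -0.256, 0.966], [0.713, -0.671, -0.202]]
wrist_force: [1.5, 1.2, -4.6]
opening: 0.0047
```

```bash
python3 -c "
from h import *
shift((.5,.15,.8));shift((.5,.08,1.0));stat()"
```

```text
t 17.2 ee [0.5003 0.1928 0.7373] shift cm [ 4.3088 -3.133  -5.4097]
tool x az 0.046488857552842155 y dir [ 0.6953 -0.2565 -0.6714] open 0.00473637798537847 F [ 1.5197  1.1646 -4.5781] q [-1.0778 -0.1007  0.0898  1.5764  0.821   1.4661 -1.0688]
t 17.2 ee [0.5003 0.1928 0.7373] shift cm [ 18.3399 -14.7656 -16.2176]
tool x az 0.046488857552842155 y dir [ 0.6953 -0.2565 -0.6714] open 0.00473637798537847 F [ 1.5197  1.1646 -4.5781] q [-1.0778 -0.1007  0.0898  1.5764  0.821   1.4661 -1.0688]
y.n deg 0.5895159908335448 x.n ang 0.6672052891414917 spin needed 0.0054536230229644414
phi -16.295128527468265
```

Emit:
arm_command([
  [[3,-2.4,-2.7,0,0],[6.1,-4.9,-5.4,0,0],[9.2,-7.4,-8.1,0,0],[12.2,-9.8,-10.8,0,0],[15.3,-12.3,-13.5,0,0],[18.3,-14.8,-16.2,0,0],[21.5,-17.8,-17.2,0,0]],
])

```text
time: 17.9
ee_pos: [0.5042, 0.0698, 1.0197]
orientation: [[0.701, 0.692, 0.171], [0.018, -0.257, 0.966], [0.713, -0.675, -0.192]]
wrist_force: [2.2, -2.7, -5.8]
opening: 0.0049
```

```bash
python3 -c "
from h import *
shift((.5,.08,1.2));stat()"
```

```text
t 17.9 ee [0.5042 0.0698 1.0197] shift cm [ 12.5703 -12.7182  -2.5541]
tool x az 0.025218476672443653 y dir [ 0.6921 -0.2566 -0.6746] open 0.004854818884956298 F [ 2.2486 -2.7165 -5.7762] q [-1.1633 -0.0207  0.4223  0.7732  0.7549  1.8303 -0.4145]
y.n deg 0.3285669199369912 x.n ang 0.5997577097842381 spin needed -0.008757237990601876
phi -16.299127675789805
```

Emit:
arm_command([
  [[3.4,-3.4,-0.8,0,0],[6.8,-6.8,-1.6,0,0],[10.2,-10.2,-2.4,0,0]],
])

```text
time: 18.2
ee_pos: [0.5225, 0.0631, 1.0441]
orientation: [[0.731, 0.661, 0.167], [-0.002, -0.243, 0.97], [0.682, -0.71, -0.177]]
wrist_force: [3.2, -2.5, -5.8]
opening: 0.0049
```

```bash
python3 -c "
from h import *
shift((.5,.08,1.2));stat()"
```

```text
t 18.2 ee [0.5225 0.0631 1.0441] shift cm [  8.9866 -12.9578  -1.4936]
tool x az -0.002413904422137481 y dir [ 0.6613 -0.2434 -0.7095] open 0.004884951168036182 F [ 3.1564 -2.5325 -5.7862] q [-1.2891  0.1338  1.0638  0.5402  0.3201  1.8561 -0.1682]
y.n deg -2.313402676641884 x.n ang 2.5132121180165696 spin needed -0.017144496676781622
phi -15.461586938647217
```

Emit:
arm_command([
  [[3.3,-3.5,-0.8,0,0],[6.6,-7,-1.6,0,0]],
])

```text
time: 18.4
ee_pos: [0.5352, 0.0573, 1.0822]
orientation: [[0.679, 0.714, 0.172], [-0.015, -0.22, 0.975], [0.734, -0.664, -0.139]]
wrist_force: [-0.3, 1.6, -4.5]
opening: 0.0047
```

Emit:
arm_command([
  [[3.2,-3.6,-0.8,0,0],[6.4,-7.2,-1.6,0,0]],
])

```text
time: 18.6
ee_pos: [0.5468, 0.0798, 1.1035]
orientation: [[0.636, 0.755, 0.162], [0.047, -0.247, 0.968], [0.77, -0.608, -0.193]]
wrist_force: [-0.5, 0.8, -4.5]
opening: 0.0043
```

```bash
python3 -c "
from h import *
shift((.5,.08,1.2));stat()"
```

```text
t 18.6 ee [0.5468 0.0798 1.1035] shift cm [ 4.4552 -9.3978 -2.6021]
tool x az 0.07323529318262705 y dir [ 0.7545 -0.2475 -0.6078] open 0.004282464293504602 F [-0.4624  0.7807 -4.5092] q [-0.9748  0.2195  0.8423  0.2967  0.2642  1.8628 -0.0988]
y.n deg 5.582924252067008 x.n ang 5.58462721817197 spin needed -0.002410727501748258
phi -15.960139496357845
```

Run:
```python
from h import *
shift((.5,.08,.95));shift((.5,.15,.8));
from path import *
q=ctrl.observe()["joint_pos"]
run(q,[(.5,.08,.95),(.5,.15,.8),(.5,.27,.62),(.5,.29,.4),(.56,.2,.29),(.621,.148,.203)])
run(q,[(.52,.08,1.04),(.5,.15,.9),(.5,.27,.62),(.5,.29,.4),(.56,.2,.29),(.621,.148,.203)])
```

```text
t 18.6 ee [0.5468 0.0798 1.1035] shift cm [-14.8038   5.798    2.2123]
tool x az 0.07323529318262705 y dir [ 0.7545 -0.2475 -0.6078] open 0.004282464293504602 F [-0.4624  0.7807 -4.5092] q [-0.9748  0.2195  0.8423  0.2967  0.2642  1.8628 -0.0988]
t 18.6 ee [0.5468 0.0798 1.1035] shift cm [-26.0326  13.1831  11.8753]
tool x az 0.07323529318262705 y dir [ 0.7545 -0.2475 -0.6078] open 0.004282464293504602 F [-0.4624  0.7807 -4.5092] q [-0.9748  0.2195  0.8423  0.2967  0.2642  1.8628 -0.0988]
[0.5  0.08 0.95] [-1.57 -0.2   0.66  1.17  0.96  1.62 -0.65] err 0.000 0.0
[0.5  0.15 0.8 ] [-1.57 -0.21  0.6   1.54  0.99  1.47 -0.98] err 0.000 0.0
[0.5  0.27 0.62] [-1.57 -0.02  0.62  1.81  0.96  1.2  -1.33] err 0.000 0.0
[0.5  0.29 0.4 ] [-1.52  0.23  0.66  2.14  1.12  0.8  -1.78] err 0.000 0.0
[0.56 0.2  0.29] [-1.32  0.42  0.79  2.31  1.69  0.43 -2.31] err 0.000 0.0
[0.62 0.15 0.2 ] [-0.75  0.53  0.28  2.34  2.15  0.63 -2.63] err 0.000 4.0
[0.52 0.08 1.04] [-1.42 -0.01  0.86  0.8   0.66  1.63 -0.33] err 0.000 0.0
[0.5  0.15 0.9 ] [-1.53 -0.15  0.6   1.27  0.93  1.56 -0.78] err 0.000 0.0
[0.5  0.27 0.62] [-1.54 -0.02  0.58  1.81  0.96  1.2  -1.33] err 0.000 0.0
[0.5  0.29 0.4 ] [-1.49  0.22  0.62  2.14  1.12  0.81 -1.79] err 0.000 0.0
[0.56 0.2  0.29] [-1.3   0.41  0.75  2.31  1.69  0.46 -2.3 ] err 0.000 0.0
[0.62 0.15 0.2 ] [-0.75  0.53  0.28  2.34  2.15  0.63 -2.63] err 0.000 4.0
```

Run:
```python
from h import *
from path import *
import sim
s=ctrl.observe();R=np.array(s["orientation"])
H=sim.HI.copy();Lw=sim.LO.copy();sim.LO[6]=-3.2
rng=np.random.default_rng(1)
def best(p,R):
    out=[]
    for k in range(25):
        q0=np.array([-.5,.5,.0,2.3,2,.65,-2.5])+rng.normal(0,.4,7);q=sim.ik(p,R,q0,post=1e-4)
        e=err(q,p,R)
        if e[0]<.001 and e[1]<.3:out.append(q)
    out.sort(key=lambda q:-q[6]);return out
for nm,dp in(("nom",0),("back2cm",-.02*N),("x-2",np.array([-.02,0,0])),("y+2",np.array([0,.02,0])),("y-2",np.array([0,-.02,0])),("z+2",np.array([0,0,.02]))):
    p=VP-R@np.array([.0035,.0055,.053])+dp;o=best(p,R);print(nm,o[0],o[len(o)//2],o[-1])
for w in(-1.5,-3,-5):
    # rotate orientation back about lateral axis
    from scipy.spatial.transform import Rotation as Ro
    R2=Ro.from_rotvec(np.array([0,1,0])*np.radians(-w)).as_matrix()@R
    p=VP-R2@np.array([.0035,.0055,.053]);o=best(p,R2);print(w,"y.n",np.degrees(np.arcsin(R2[:,1]@N)),o[0],o[-1])
```

```text
nom [ 0.01  0.65 -0.78  2.34  1.95  1.17 -2.35] [-0.48  0.52 -0.09  2.34  2.05  0.8  -2.56] [-0.8   0.54  0.36  2.34  2.2   0.6  -2.75]
back2cm [-0.09  0.63 -0.66  2.38  1.98  1.13 -2.45] [-0.54  0.54 -0.02  2.38  2.1   0.8  -2.65] [-0.84  0.57  0.39  2.38  2.25  0.61 -2.85]
x-2 [-0.31  0.53 -0.36  2.38  2.    0.94 -2.51] [-0.62  0.51  0.07  2.38  2.09  0.74 -2.64] [-1.06  0.61  0.7   2.38  2.42  0.47 -3.03]
y+2 [-0.06  0.64 -0.74  2.32  1.92  1.16 -2.36] [-0.59  0.53  0.01  2.32  2.02  0.75 -2.56] [-0.94  0.57  0.5   2.32  2.19  0.52 -2.79]
y-2 [-0.04  0.6  -0.65  2.36  2.    1.07 -2.4 ] [-0.49  0.51 -0.02  2.36  2.13  0.76 -2.61] [-0.95  0.59  0.63  2.36  2.45  0.49 -3.01]
z+2 [-0.01  0.58 -0.74  2.33  1.92  1.1  -2.32] [-0.5   0.48 -0.06  2.33  2.01  0.76 -2.5 ] [-0.95  0.53  0.55  2.33  2.23  0.49 -2.78]
-1.5 y.n 4.131213003419449 [-0.22  0.54 -0.43  2.33  1.96  0.93 -2.41] [-0.86  0.54  0.44  2.33  2.2   0.52 -2.74]
-3 y.n 2.6790822810466 [-0.25  0.52 -0.38  2.31  1.93  0.87 -2.37] [-0.97  0.57  0.61  2.31  2.27  0.41 -2.82]
-5 y.n 0.7423664044151126 [-0.07  0.56 -0.63  2.29  1.86  0.96 -2.25] [-1.01  0.58  0.69  2.29  2.27  0.32 -2.8 ]
```

Emit:
arm_command([
  [[-2,0.7,0.3,0,0],[-4,1.5,0.6,0,0],[-6.5,2.5,1,0,0],[-9,3.5,1.3,0,0],[-12,4.7,1.8,0,0],[-14.8,5.8,2.2,0,0],[-18.5,8.2,5.4,0,0],[-22,10.5,8.5,0,0]],
])

```text
time: 19.4
ee_pos: [0.4988, 0.1198, 0.8642]
orientation: [[0.638, 0.755, 0.155], [0.047, -0.239, 0.97], [0.769, -0.611, -0.188]]
wrist_force: [1.2, 1.0, -3.6]
opening: 0.005
```

```bash
python3 -c "
from h import *
shift((.5,.27,.62));stat()"
```

```text
t 19.4 ee [0.4988 0.1198 0.8642] shift cm [-17.9897  11.4203  19.1817]
tool x az 0.07417496134683174 y dir [ 0.7545 -0.2392 -0.6111] open 0.004990313000853374 F [ 1.2224  0.9741 -3.5787] q [-1.712  -0.2655  0.5056  1.4053  1.0637  1.7371 -0.9579]
y.n deg 5.463262069658313 x.n ang 5.463287753132991 spin needed -0.00029282306445173816
phi -15.464252127470823
```

Emit:
arm_command([
  [[-2.6,1.6,2.7,0,0],[-5.1,3.3,5.5,0,0],[-7.7,4.9,8.2,0,0],[-10.3,6.5,11,0,0],[-12.9,8.2,13.7,0,0],[-15.4,9.8,16.5,0,0],[-18,11.4,19.2,0,0]],
])

```text
time: 20.1
ee_pos: [0.5014, 0.2707, 0.6204]
orientation: [[0.637, 0.754, 0.158], [0.047, -0.243, 0.969], [0.769, -0.61, -0.191]]
wrist_force: [1.0, 0.9, -4.0]
opening: 0.0045
```

```bash
python3 -c "
from h import *
shift((.5,.29,.4));stat()"
```

```text
t 20.1 ee [0.5014 0.2707 0.6204] shift cm [-16.9544  12.8678   6.0476]
tool x az 0.07442128374464449 y dir [ 0.7544 -0.2431 -0.6097] open 0.00449704237279002 F [ 0.9874  0.8618 -4.0168] q [-1.7352 -0.0463  0.6078  1.8334  0.9688  1.3364 -1.4332]
y.n deg 5.509949231718117 x.n ang 5.510124698770696 spin needed -0.0007686670347499888
phi -15.696183438467585
```

Run:
```python
from h import *
from path import *
s=ctrl.observe();q=s["joint_pos"];R=np.array(s["orientation"])
t=VP-R@np.array([.0035,.0055,.053]);print(t)
rng=np.random.default_rng(0);res=[]
W0=[(.5,.29,.4)]
for k in range(60):
    nw=rng.integers(1,3)
    wps=[tuple(rng.uniform([.38,.05,.32],[.62,.45,.75]).round(2)) for _ in range(nw)]
    if k==0:wps=[(.5,.29,.4)]
    qq,e=run(q,wps+[(.56,.2,.29)],0)
    if e[1]>.5: continue
    qf,e2=run(qq,[t],0);res.append((e2[1],qf[2],qf[6],wps,qq[6],qq[2]))
res.sort(key=lambda r:(r[0],-r[2]))
for r in res[:12]:print("err %.2f q3 %.2f q7 %.2f"%r[:3],r[3],r[4:])
```

```text
[0.62 0.15 0.2 ]
err 3.53 q3 0.24 q7 -2.63 [(np.float64(0.38), np.float64(0.2), np.float64(0.35))] (np.float64(-2.3106849265166245), np.float64(0.7687090810723914))
err 3.55 q3 0.25 q7 -2.63 [(np.float64(0.52), np.float64(0.09), np.float64(0.49)), (np.float64(0.4), np.float64(0.24), np.float64(0.5))] (np.float64(-2.318236167981296), np.float64(0.813687521583221))
err 3.55 q3 0.25 q7 -2.63 [(np.float64(0.4), np.float64(0.39), np.float64(0.35))] (np.float64(-2.3200187784260957), np.float64(0.823390640255436))
err 3.56 q3 0.25 q7 -2.63 [(np.float64(0.44), np.float64(0.27), np.float64(0.51))] (np.float64(-2.323669009603211), np.float64(0.8422831865154479))
err 3.56 q3 0.25 q7 -2.63 [(np.float64(0.41), np.float64(0.08), np.float64(0.35))] (np.float64(-2.3239426072999882), np.float64(0.8436487297511662))
err 3.56 q3 0.25 q7 -2.63 [(np.float64(0.43), np.float64(0.09), np.float64(0.57)), (np.float64(0.45), np.float64(0.32), np.float64(0.41))] (np.float64(-2.3240040244620253), np.float64(0.8439544812761918))
err 3.56 q3 0.25 q7 -2.63 [(np.float64(0.57), np.float64(0.14), np.float64(0.34))] (n
[... 231 characters left out ...]
, np.float64(0.8525908917286857))
err 3.56 q3 0.25 q7 -2.63 [(np.float64(0.41), np.float64(0.33), np.float64(0.67))] (np.float64(-2.326315785756985), np.float64(0.8552146557238073))
err 3.56 q3 0.25 q7 -2.63 [(np.float64(0.48), np.float64(0.41), np.float64(0.34)), (np.float64(0.58), np.float64(0.22), np.float64(0.68))] (np.float64(-2.3266817106725974), np.float64(0.8569544077749184))
err 3.57 q3 0.25 q7 -2.63 [(0.5, 0.29, 0.4)] (np.float64(-2.327815784475938), np.float64(0.8622746983331037))
err 3.57 q3 0.25 q7 -2.63 [(np.float64(0.41), np.float64(0.4), np.float64(0.35)), (np.float64(0.47), np.float64(0.22), np.float64(0.53))] (np.float64(-2.3283918541451345), np.float64(0.8649363962327951))
```

```bash
cat > loop.py <<'E'
from h import *
from path import *
def go(q,p1,spin,R0,n=12,lam=.02):
    p0,_=fk(q,LL);
    # current spin tracked by caller: spin=(s0,s1)
    for k in range(1,n+1):
        s=spin[0]+(spin[1]-spin[0])*k/n
        q=dls(q,p0+(p1-p0)*k/n,R0@Ro.from_rotvec([0,s,0]).as_matrix(),6,lam)
    return q
E
python3 - <<'E'
from loop import *
s=ctrl.observe();q=s["joint_pos"];R=np.array(s["orientation"])
t=VP-R@np.array([.0035,.0055,.053])
p,_=fk(q,LL)
for s1 in(-1.2,-.8,-.4,.4,.8):
  for A in((.5,.27,.62),(.5,.29,.4),(.45,.35,.5),(.56,.2,.29)):
    A=np.array(A);q1=go(q,A,(0,s1),R)
    q2=go(q1,np.array([.56,.2,.29]),(s1,0),R);e=err(q2,np.array([.56,.2,.29]),R)
    q3=go(q2,t,(0,0),R);e3=err(q3,t,R);print(s1,A,"q3 %.2f"%q2[2],"fin",q3,"%.3f %.1f"%e3,"%.1f"%e[1])
E
```

```text
-1.2 [0.5  0.27 0.62] q3 0.99 fin [-0.68  0.52  0.19  2.34  2.14  0.67 -2.63] 0.000 2.0 0.0
-1.2 [0.5  0.29 0.4 ] q3 0.93 fin [-0.68  0.52  0.19  2.34  2.14  0.67 -2.63] 0.000 2.0 0.0
-1.2 [0.45 0.35 0.5 ] q3 0.94 fin [-0.68  0.52  0.19  2.34  2.14  0.67 -2.63] 0.000 2.0 0.0
-1.2 [0.56 0.2  0.29] q3 0.72 fin [-0.68  0.52  0.19  2.34  2.14  0.67 -2.63] 0.000 2.0 0.0
-0.8 [0.5  0.27 0.62] q3 0.95 fin [-0.68  0.52  0.19  2.34  2.14  0.67 -2.63] 0.000 2.0 0.0
-0.8 [0.5  0.29 0.4 ] q3 0.90 fin [-0.68  0.52  0.19  2.34  2.14  0.67 -2.63] 0.000 2.0 0.0
-0.8 [0.45 0.35 0.5 ] q3 0.91 fin [-0.68  0.52  0.19  2.34  2.14  0.67 -2.63] 0.000 2.0 0.0
-0.8 [0.56 0.2  0.29] q3 0.76 fin [-0.68  0.52  0.19  2.34  2.14  0.67 -2.63] 0.000 2.0 0.0
-0.4 [0.5  0.27 0.62] q3 0.92 fin [-0.68  0.52  0.19  2.34  2.14  0.67 -2.63] 0.000 2.0 0.0
-0.4 [0.5  0.29 0.4 ] q3 0.87 fin [-0.68  0.52  0.19  2.34  2.14  0.67 -2.63] 0.000 2.0 0.0
-0.4 [0.45 0.35 0.5 ] q3 0.88 fin [-0.68  0.52  0.19  2.34  2.14  0.67 -2.63] 0.000 2.0 0.0
-0.4 [0.56 0.2  0.29] q3 0.81 fin [-0.68  0.52  0.19  2.34  2.14  0.67 -2.63] 0.000 2.0 0.0
0.4 [0.5  0.27 0.62] q3 0.87 fin [-0.68  0.52  0.19  2.34  2.14  0.67 -2.63] 0.000 2.0 0.0
0.4 [0.5  0.29 0.4 ] q3 0.82 fin [-0.68  0.52  0.19  2.34  2.14  0.67 -2.63] 0.000 2.0 0.0
0.4 [0.45 0.35 0.5 ] q3 0.82 fin [-0.68  0.52  0.19  2.34  2.14  0.67 -2.63] 0.000 2.0 0.0
0.4 [0.56 0.2  0.29] q3 0.82 fin [-0.68  0.52  0.19  2.34  2.14  0.67 -2.63] 0.000 2.0 0.0
0.8 [0.5  0.27 0.62] q3 0.84 fin [-0.68  0.52  0.19  2.34  2.14  0.67 -2.63] 0.000 2.0 0.0
0.8 [0.5  0.29 0.4 ] q3 0.80 fin [-0.68  0.52  0.19  2.34  2.14  0.67 -2.63] 0.000 2.0 0.0
0.8 [0.45 0.35 0.5 ] q3 0.79 fin [-0.68  0.52  0.19  2.34  2.14  0.67 -2.63] 0.000 2.0 0.0
0.8 [0.56 0.2  0.29] q3 0.40 fin [-0.67  0.52  0.18  2.34  2.13  0.67 -2.63] 0.000 1.8 0.0
```

Emit:
arm_command([
  [[-2.8,2.1,1,0,0],[-5.6,4.3,2,0,0],[-8.5,6.4,3,0,0],[-11.3,8.6,4,0,0],[-14.1,10.7,5,0,0],[-17,12.9,6,0,0]],
])

```text
time: 20.7
ee_pos: [0.5005, 0.2893, 0.4002]
orientation: [[0.636, 0.755, 0.158], [0.047, -0.242, 0.969], [0.77, -0.609, -0.19]]
wrist_force: [0.3, 1.1, -3.9]
opening: 0.005
```

```bash
python3 -c "
from h import *
R=np.array(ctrl.observe()['orientation']);t=VP-R@np.array([.0035,.0055,.053]);print(t)
shift((.56,.2,.29));shift(t);stat()"
```

```text
[0.6223 0.1473 0.2017]
t 20.7 ee [0.5005 0.2893 0.4002] shift cm [-5.1262 13.3729 -5.6234]
tool x az 0.07436700476593278 y dir [ 0.7554 -0.2423 -0.6088] open 0.004987658538994339 F [ 0.27    1.1443 -3.8955] q [-1.6597  0.2161  0.6538  2.1794  1.0801  0.8875 -1.8642]
t 20.7 ee [0.5005 0.2893 0.4002] shift cm [-8.2167 24.7273 -8.071 ]
tool x az 0.07436700476593278 y dir [ 0.7554 -0.2423 -0.6088] open 0.004987658538994339 F [ 0.27    1.1443 -3.8955] q [-1.6597  0.2161  0.6538  2.1794  1.0801  0.8875 -1.8642]
y.n deg 5.58743435228655 x.n ang 5.58782265232202 spin needed -0.001151541859055012
phi -15.651394974468523
```

Emit:
arm_command([
  [[-1,2.7,-1.1,0,0],[-2,5.3,-2.2,0,0],[-3,8,-3.3,0,0],[-4.1,10.7,-4.5,0,0],[-5.1,13.4,-5.6,0,0],[-5.8,15.8,-6.1,0,0],[-6.5,18.3,-6.7,0,0],[-6.5,18.3,-6.7,0,0]],
])

```text
time: 21.5
ee_pos: [0.588, 0.175, 0.2516]
orientation: [[0.637, 0.755, 0.156], [0.054, -0.246, 0.968], [0.769, -0.608, -0.197]]
wrist_force: [0.2, -0.4, -3.2]
opening: 0.0044
```

```bash
python3 -c "
from h import *
R=np.array(ctrl.observe()['orientation']);t=VP-R@np.array([.0035,.0055,.053]);print(t)
shift(t);stat()"
```

```text
[0.6223 0.1474 0.2021]
t 21.5 ee [0.588  0.175  0.2516] shift cm [-1.7671  6.2755 -1.1614]
tool x az 0.08442643975523656 y dir [ 0.7548 -0.246  -0.6081] open 0.004423364361343743 F [ 0.1744 -0.4269 -3.2326] q [-1.2531  0.4901  0.6403  2.3988  1.8974  0.5126 -2.6205]
y.n deg 5.584236476928844 x.n ang 5.592248909963302 spin needed 0.005231199685105509
phi -15.8741242747431
```

Emit:
arm_command([
  [[-0.3,1.2,-0.2,0,0],[-0.7,2.4,-0.4,0,0],[-1,3.6,-0.6,0,0],[-1.3,4.7,-0.8,0,0],[-1.6,5.7,-1,0,0],[-1.8,6.3,-1.2,0,0],[-1.8,6.3,-1.2,0,0],[-1.8,6.3,-1.2,0,0]],
])

```text
time: 22.3
ee_pos: [0.6219, 0.1498, 0.2038]
orientation: [[0.634, 0.757, 0.158], [0.048, -0.243, 0.969], [0.771, -0.607, -0.19]]
wrist_force: [0.3, 0.1, -4.4]
opening: 0.0049
```

```bash
python3 -c "
from h import *
R=np.array(ctrl.observe()['orientation']);t=VP-R@np.array([.0035,.0055,.053]);print(t)
shift(t);stat()"
```

```text
[0.6222 0.1473 0.2017]
t 22.3 ee [0.6219 0.1498 0.2038] shift cm [-0.1536  0.206  -0.1939]
tool x az 0.07489696353691562 y dir [ 0.7565 -0.2428 -0.6072] open 0.004948890797484016 F [ 0.342   0.0846 -4.4288] q [-0.6911  0.5238 -0.0206  2.3838  1.9416  0.8225 -2.6196]
y.n deg 5.696884040206013 x.n ang 5.697496566721782 spin needed -0.0014605028812847089
phi -15.689546412794497
```

Run:
```python
import patch as P
from h import *
import cv2
c=P.patch("pics/p8.png")
a=ctrl.get_image("scene");b=ctrl.get_image("side");w=ctrl.get_image("wrist")
f=proj("scene",VP).astype(int);g=proj("side",VP).astype(int);print(f,g,"crop origin",f-30,g-30)
cv2.imwrite("pics/sc8.png",cv2.resize(a[f[1]-45:f[1]+30,f[0]-38:f[0]+32],None,fx=8,fy=8,interpolation=cv2.INTER_CUBIC))
cv2.imwrite("pics/si8.png",cv2.resize(b[g[1]-30:g[1]+30,g[0]-30:g[0]+30],None,fx=10,fy=10,interpolation=cv2.INTER_CUBIC))
cv2.imwrite("pics/w8.png",cv2.resize(w[100:250,270:350],None,fx=4,fy=4,interpolation=cv2.INTER_CUBIC))
```

```text
area 251 cent [323.3347 247.239 ] pred 319.96867892108867 244.32068134577932
centroid in tool mm [ 4.      9.0726 52.5299] y range -26.681574889455845 39.97787440441149 z range 33.05245239609612 75.00409251397795
minrect ((5.372438430786133, 52.898773193359375), (68.48628234863281, 33.78800964355469), 9.330750465393066)
[323 246] [334 184] crop origin [293 216] [304 154]
```

View pics/sc8.png

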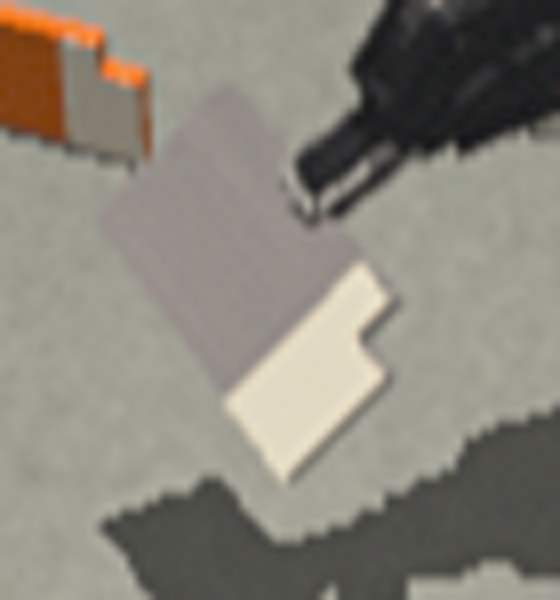

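View pics/si8.png

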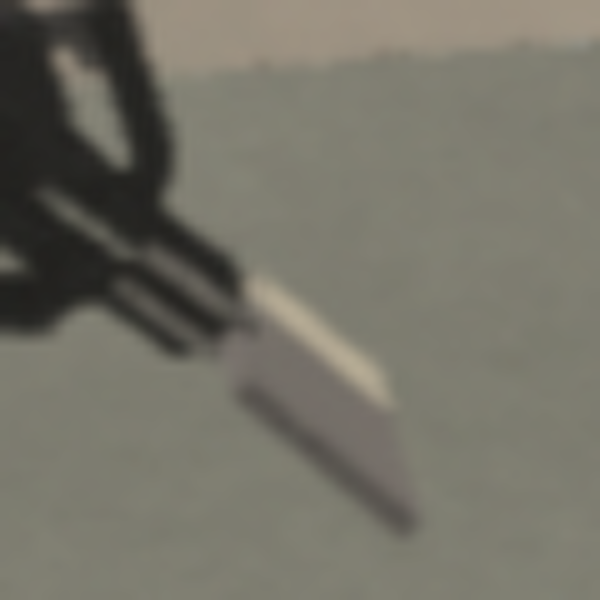

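View pics/w8.png

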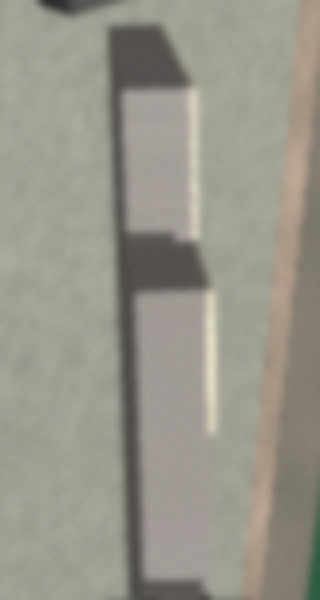

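Run:
```python
from h import *
from scipy.spatial.transform import Rotation as Ro
sc=lambda x,y:("scene",285+x/8-.45,201+y/8-.45); si=lambda x,y:("side",304+x/10-.45,154+y/10-.45)
F1=tri([sc(285,483),si(393,405)]);P2=tri([sc(103,218),si(418,518)]);P1=tri([sc(228,83),si(230,370)])
y=(F1-P2)/np.linalg.norm(F1-P2);z=(P1-P2)/np.linalg.norm(P1-P2);n=np.cross(y,z);n/=np.linalg.norm(n)
print("normal",n,"N",N,np.degrees(np.arccos(n@N)),"yz",y@z,np.linalg.norm(F1-P2),np.linalg.norm(P1-P2))
z2=z-(z@y)*y;z2/=np.linalg.norm(z2);print("patch",P2+y*.1025+z2*.035)
s=ctrl.observe();R=np.array(s["orientation"]);p=s["ee_pos"]
ang=lambda v:np.degrees(np.arctan2(v[1],v[0]))
for k,v in {"scene z P2->P1":(125,-135),"border":(138,-140),"scene y":(182,265),"side z":(230-418,370-518),"side F1-top":(255-393,275-405),"side y":(393-418,405-518)}.items():print(k,round(ang(v),1))
for tilt in(0,3,6):
  for ip in(2,5,8):
    T=R@Ro.from_rotvec([0,0,np.radians(tilt)]).as_matrix()@Ro.from_rotvec([np.radians(ip),0,0]).as_matrix()
    x,zz,yy=T[:,0],-T[:,1],T[:,2];P=p+R@np.array([.004,.0055,.053]);a=P-yy*.1025-zz*.035;o=[]
    for nn in("scene","side"):
        A,B,C=[proj(nn,w) for w in(a,a+zz*.07,a+yy*.12)];o+=[ang(B-A),ang(C-A)]
    print(tilt,ip,np.round(o,1),"elev",round(np.degrees(np.arcsin(x[2])),1))
# wrist: 
m=ctrl.camera_model("wrist")
def onp(u,v,ax,val):
    c,d=ray("w",u,v,m);c=R.T@(c-p);d=R.T@d;return (c+d*(val-c[ax])/d[ax])*1000
cv=lambda x,y:(270+x/4-.4,100+y/4-.4)
for zz in(.068,.070,.072,.074):print(zz,"floor",onp(*cv(122,88),2,zz),onp(*cv(191,88),2,zz),"bottom",onp(*cv(109,26),2,zz),onp(*cv(162,26),2,zz))
for zz in(.049,.051,.053):print(zz,"wall top",onp(*cv(134,290),2,zz),onp(*cv(209,290),2,zz),"wall bot",onp(*cv(125,235),2,zz),onp(*cv(195,240),2,zz))
```

```text
normal [0.6958 0.0971 0.7116] N [0.7067 0.0247 0.7071] 4.202161183572194 yz -0.06711305552628227 0.11577439574273134 0.07094373692368881
patch [0.6356 0.2011 0.1786]
scene z P2->P1 -47.2
border -45.4
scene y 55.5
side z -141.8
side F1-top -136.7
side y -102.5
0 2 [ -41.7   57.6 -144.5 -100.1] elev 50.5
0 5 [ -44.5   54.6 -145.4 -105.3] elev 50.5
0 8 [ -47.2   51.5 -146.2 -109.5] elev 50.5
3 2 [ -43.1   57.6 -141.5  -99.7] elev 47.6
3 5 [ -45.9   54.7 -142.3 -104.6] elev 47.6
3 8 [ -48.7   51.7 -143.2 -108.6] elev 47.6
6 2 [ -44.6   57.7 -138.5  -99.4] elev 44.7
6 5 [ -47.4   54.8 -139.3 -103.9] elev 44.7
6 8 [ -50.2   51.8 -140.1 -107.7] elev 44.7
0.068 floor [-6.7881 -3.927  68.    ] [ 1.3724 -3.9654 68.    ] bottom [-14.9179 126.6386  68.    ] [ -3.6342 126.5429  68.    ]
0.07 floor [ -5.9276 -24.1659  70.    ] [  1.1866 -24.1994  70.    ] bottom [-13.0149  89.6583  70.    ] [-3.178  89.5748 70.    ]
0.072 floor [ -5.067  -44.4049  72.    ] [  1.0008 -44.4335  72.    ] bottom [-11.1119  52.6779  72.    ] [-2.7218 52.6068 72.    ]
0.074 floor [ -4.2064 -64.6438  74.    ] [  0.8151 -64.6675  74.    ] bottom [-9.2089 15.6976 74.    ] [-2.2656 15.6387 74.    ]
0.049 wall top [ -4.8825 -25.8067  49.    ] [  3.1553 -25.8221  49.    ] wall bot [-6.9515  2.5881 49.    ] [ 1.9549 -0.4556 49.    ]
0.051 wall top [ -4.6047 -33.6663  51.    ] [  2.9684 -33.6809  51.    ] wall bot [-6.5541 -6.913  51.    ] [ 1.8375 -9.7807 51.    ]
0.053 wall top [ -4.3269 -41.526   53.    ] [  2.7816 -41.5396  53.    ] wall bot [ -6.1567 -16.414   53.    ] [  1.7201 -19.1058  53.    ]
```

Run:
```python
from h import *
s=ctrl.observe();R=np.array(s["orientation"]);p=s["ee_pos"];o=np.array([-.001,.013,.0525])
k=p+R@o;print("patch",k,"scene px",proj("scene",k),"side px",proj("side",k));shift(VP-R@o);print((VP-k)@N)
L=VP+.2*N;print("lens px side",proj("side",L),proj("scene",L))
```

```text
patch [0.6393 0.1982 0.1851] scene px [323.309  248.4408] side px [334.8414 186.4635]
t 22.5 ee [0.6219 0.1505 0.2038] shift cm [ 0.3044 -0.5175 -0.2131]
tool x az 0.07749155129844917 y dir [ 0.7571 -0.2417 -0.6069] open 0.004978036774410418 F [-0.1903 -0.4891 -4.4273] q [-0.6921  0.524  -0.0206  2.384   1.9428  0.8229 -2.6197]
0.0025121948756641316
lens px side [380.1025 138.9269] [277.1343 242.7146]
```

Emit:
arm_command([
  [[0.1,-0.2,-0.1,0,0],[0.2,-0.4,-0.2,0,0],[0.3,-0.5,-0.2,0,0],[0.3,-0.5,-0.2,0,0],[0.3,-0.5,-0.2,0,0],[0.3,-0.5,-0.2,0,0],[0.3,-0.5,-0.2,0,0]],
])

```text
time: 23.2
ee_pos: [0.6199, 0.1489, 0.2089]
orientation: [[0.635, 0.756, 0.157], [0.049, -0.243, 0.969], [0.771, -0.607, -0.191]]
wrist_force: [0.7, -0.3, -3.9]
opening: 0.0045
```

Run:
```python
from h import *
import cv2
a=ctrl.get_image("scene");cv2.imwrite("pics/sc9.png",a)
s=ctrl.observe();R=np.array(s["orientation"]);p=s["ee_pos"];o=np.array([-.001,.013,.0525])
print("patch",p+R@o,VP,s["dq"]);shift(VP-R@o);stat()
```

```text
patch [0.6374 0.1966 0.1902] [0.637  0.1975 0.191 ] [ 0.0013 -0.0001 -0.0004  0.0002  0.0006 -0.001   0.0015]
t 23.25 ee [0.6199 0.1489 0.2089] shift cm [ 0.0435 -0.098   0.0701]
tool x az 0.07675237560600397 y dir [ 0.7564 -0.2428 -0.6074] open 0.00448174916919711 F [ 0.7891  0.4773 -4.5612] q [-0.6938  0.5113 -0.0189  2.3851  1.9305  0.8177 -2.6043]
y.n deg 5.682920430445357 x.n ang 5.682926351038499 spin needed -0.00014340839940002643
phi -15.687913324226013
```

View pics/sc9.png

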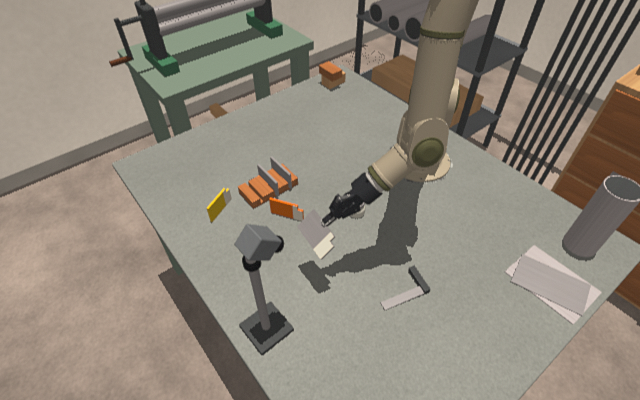

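```bash
python3 -c "
from bench import ctrl
print(ctrl.job_done())"
```

```text
the job is handed in; nothing more can be done
None
```

I drew the notched plate out of its slot, and the arm is holding its label face up to the inspection camera. I handed the job in at about 23 s, with the arm still gripping the plate.

**How it was done:** the moves only allow shifts and a spin about the finger axis, so I had no direct way to tilt the tool. I got the roughly 45° tilt by pushing the arm past its upward reach, and carried the tilted plate to the view point. The first time there I measured the plate about 4° off square, so I went back, tilted it a little more and returned.

**Last checks:**
- **Patch position:** I put the frosted patch at (0.637, 0.197, 0.190) m, against my view point estimate of (0.637, 0.1975, 0.191) m. The patch was about 1.7 pixels (about 4 mm) from the predicted spot in the scene picture. The scene and side views disagreed with each other by a similar amount.
- **Squareness:** the plate sits about 4.6° off square in the grip, measured with the wrist camera. I allowed for this, so the label face should be about 1° off square to the lens. Triangulating from the other two cameras gave about 4°, which is less precise.
- **Roll:** the plate is turned roughly 10–20° about the viewing direction, so its top edge is not level.
- **Steadiness:** the joints were at rest and the wrist carried about 4 N, the plate's weight.
- **Fingers:** they stayed about 20 mm clear of the patch.

**Less certain points:**
- Joint 7 ended at -2.604 rad, close to its -2.63 limit. During the tilting, joint 6 read up to 1.863 rad against its stated 1.86.
- In the last picture the other plates, the square and the camera look undisturbed. The jar was hidden behind the gripper, so I did not see it at the end, but I saw no unexpected contact force.

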